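# Part the two-tier lunch tin and slide its lower tier under the wire rack

### The job

Put the washed two-tier lunch tin away: lift the lidded upper tier straight off the lower one and set it down gently, upright, on the cork mat. Then slide the open lower tier along the shelf, without ever lifting or tipping it, between the mug and the cone marker and in under the low wire rack until no part of it sticks out past the rack's front edge. Do not shove the mug, the cone or the shuttle dispenser, and let go of everything at the end.

Things in the scene. Friction and masses are not known exactly. Their poses are not given: they have to be found in the camera images.
- lower: Lower tier of the lunch tin: a plain round stainless steel open cup, 45 mm high, 84 mm across the rim and 80 mm across the foot, wall 3 mm, about 160 g, standing upright on the shelf. Origin: centre of its underside; z up. It is slid by pushing on its outer wall, and slides readily on the shelf.
- top: Upper lunch-tin tier: closed steel drum with clip-on lid, 240 g. Origin: centre of underside, at first 23 mm above the lower's; z up. z 0-22 mm: tapered foot (66-74 mm wide) nested in the lower tier, so lift it 22 mm or more straight up; to 50: drum 84 mm wide; to 54: lid. Centred on it a grip ridge, 50 mm long along x, 14 thick along y, z 54-78: pinch it from above across y.
- rack: Fixed low galvanised rack: wire bars on two side plates. Origin: on the shelf under its centre; x points from the mouth inwards, away from the robot (yaw within 0.15 rad). Bars 80-86 mm above the shelf, over x = -60 to 60 mm. Side plates 86 mm high, inner faces at y = -58 and 58, 6 mm thick. Back stop 18 mm high, face at x = 60. It stands left or right of the middle.
- mat: Fixed square cork mat, 130 x 130 mm, 6 mm thick, lying on the shelf. Origin: centre of its underside.
- mug: Green ceramic mug, 78 mm across, 75 mm high, standing loose just in front of one side plate of the rack; the handle points away from the robot, alongside the rack. Origin: centre of its underside.
- cone: Yellow plastic cone marker, 85 mm high, on a 78 mm square foot 8 mm thick; cone 66 mm across below, 20 mm at the tip. Loose, just in front of the other side plate. Origin: centre of its underside. Mug and cone leave a gap of at least 130 mm, centred within 5 mm on the rack's x axis; which is on the left varies.
- dispenser: Clear acrylic shuttle dispenser, upright box 85 x 85 mm, 176 mm high, standing loose on the shelf well to the right of rack, mat and lunch tin. Origin: centre of its underside.
- rack_mouth (a point): Middle of the rack's front edge, on the shelf (rack x = -60 mm), the only way in. Axes as the rack's. Fingers pointing straight down cannot pass the front bar over it; fingers whose tips lean forward reach some way under.
Not all that is in view belongs to the job. Leave any blue look-alike of the rack alone.

How it is judged:
By the outcome, as a careful person would: the job done as asked, in the order asked, and still so for the second after the job is handed in, with the robot touching nothing.
It also fails if it takes over 64 s, if anything falls off the work surface, if the arm or the gripper's body presses on something with over 40 N, if the wrist force passes 120 N, or if a joint passes its speed limit or range.

### The arm

A 6-joint arm with a two-finger parallel gripper is mounted at the origin on the work surface. World frame = base frame: x ahead of the robot, y to its left, z up, the work surface at z = 0. Lengths are in mm, angles in rad, forces in N, time in s.
With the tool pointing down it reaches from about 350 to 775 mm from the base axis. Payload 7.3 kg.
Tool frame: the origin (TCP) lies at the very end of the fingers, on their centre line; the grasp point (between the pads) lies 19 mm behind it (bot.tcp_to_grasp is the distance from the TCP to the grasp point, in mm); z points along the fingers, y is the direction in which the jaws open and shut (so a half turn about z gives the same grasp; the last joint's range is limited). The gripper opens to 92 mm and grips with 3 to 60 N. Pads are 19 mm wide; open, the fingers measure 130 mm over their backs; the gripper's body (75 mm by 190 mm) begins 47 mm behind the grasp point.
Start: joints at [1.1, 0.342, 1.524, -0, 1.275, -0.146], TCP at [167.524, 497.577, 205.841] pointing down, gripper open.
Joint ranges: [-2.53, 2.53], [-0.77, 2.02], [0.04, 2.7], [-1, 4.14], [0.28, 2.66], [-3.11, 3.11]. Speed limits (rad/s): [2.57, 2.57, 3.14, 3.14, 3.14, 3.14].

### API

Orientations are given as [roll, pitch, yaw] about the fixed x, y, z axes, in that order (R = Rz(yaw) Ry(pitch) Rx(roll)).
In Python, from plant import bot gives the robot as it stands. The module is installed in compiled form; this text tells all that it offers.
- The arm moves only by the tool carry_out, never from a script. Its argument "motion" is a list of rows, each a list of 5 numbers: the closure, from 0 (fully open) to 1 (shut), then the shift along the tool's x, y, z in mm, then the turn about the tool's z in degrees. In form: [[claw, dx, dy, dz, spin], ...]. A call has 1 to 10 rows; each row is the pose to reach, as a shift and turn from the pose measured when the call began, along the tool's axes at that moment; what a row does not reach only later rows make up. A row lasts 1/8 s, in which the tool goes at most 62.5 mm and 10.7 degrees, less where a joint would pass 70% of its speed; a pose out of reach is approached as far as the arm can. A call with a gripper value outside its range is refused whole. The fingers move at their own pace and stop on an object; the grip force is fixed at half the most. Time passes only in rows, so rows that repeat a pose let the fingers close. It gives the time, the measured TCP pose, the force and the opening at its end, in the units of the state.
- bot.get_obs(): the state, without advancing time (a new reading comes with each control period).
- bot.capture(name): name is "scene" or "top" or "wrist"; returns a dict with "color" (400x640x3 uint8, red, green, blue), "depth" (400x640 float32, mm along the optical axis (not along the pixel's ray), 0 where there is no reading), "K" (3x3 intrinsics, pixels), "k1" (the pictures are not rectified: a ray, as slopes to the right and down, at radius r is drawn at 1 + k1 r^2 times it, then the intrinsics apply), "camera_from_world" (4x4, takes a point from world to camera coordinates). Camera axes: x right, y down, z forward; pixel columns grow to the right and rows downward; lengths in mm; the calibration is good to about 2 mm. A picture is of the moment at which its call begins.
- bot.close_job(): hands the job in, once; it reports no verdict.
The state is a dict: "time": time; "joint_positions": joint angles; "dq": joint speeds; "tau": joint torques, N m; "tool_pos": TCP position; "tcp_rot": TCP orientation; "contact_force": force on the tool from outside, world axes, zero at the start; "moment": the same for the moment, N m; "grip_width": finger opening in mm.
Only numpy, scipy, OpenCV 4.12 (cv2) and the standard library are available. Lean on these libraries where they do the work, as an engineer would, in place of code of your own. Each camera call takes 0.05 s, during which the arm holds its last target.

## Working session

There is one attempt and no reset: what is moved stays moved. The work goes in short steps, Python scripts to look and compute and a tool call to move; the robot and the scene stay as the last step left them, time stands still between calls to the robot, and variables do not carry over. Pictures are saved under pics/ and viewed, and the job is handed in when it is done.

Besides the shell and the picture viewer there is one more tool, called after "Emit:" as a command line: name --pt "numbers of a row" for each row, then --argument value for the rest. carry_out: Moves the arm, as the interface text tells. Its arguments: {"type":"object","properties":{"motion":{"type":"array","items":{"type":"array","items":{"type":"number"}}}},"required":["motion"]}

```bash
mkdir -p pics; cat > h.py <<'E'
import numpy as np, cv2
from plant import bot
def save(name,fn):
    c=bot.capture(name); cv2.imwrite('pics/'+fn,c['color'][:,:,::-1]); np.savez('pics/'+fn[:-4]+'.npz',**c); return c
def ld(fn): return dict(np.load('pics/'+fn+'.npz'))
def slopes(c,uv):
    K=c['K'];k=float(c['k1']);uv=np.atleast_2d(uv).astype(float)
    d=np.stack([(uv[:,0]-K[0,2])/K[0,0],(uv[:,1]-K[1,2])/K[1,1]],1);s=d.copy()
    for _ in range(30): s=d/(1+k*(s**2).sum(1,keepdims=True))
    return s
def plane(c,uv,z):
    s=slopes(c,uv);T=c['camera_from_world'];R=T[:3,:3];o=-R.T@T[:3,3]
    d=np.c_[s,np.ones(len(s))]@R
    return o+d*((z-o[2])/d[:,2])[:,None]
def cloud(c):
    v,u=np.mgrid[:400,:640];s=slopes(c,np.c_[u.ravel(),v.ravel()]);D=c['depth'].ravel()[:,None]
    T=c['camera_from_world'];P=(np.c_[s,np.ones(len(s))]*D-T[:3,3])@T[:3,:3]
    P[D[:,0]<=0]=np.nan
    return P.reshape(400,640,3)
E
python3 - <<'E'
from h import *
print(bot.get_obs())
for n in ['scene','top','wrist']:
    c=save(n,n+'0.png'); T=c['camera_from_world']; print(n,-T[:3,:3].T@T[:3,3],T[2,:3],c['k1'])
E
```

```text
{'time': 0.0, 'joint_positions': array([ 1.09996933e+00,  3.42723764e-01,  1.52502290e+00,  1.28927075e-05,
        1.27538268e+00, -1.45983547e-01]), 'dq': array([ 0.00016561,  0.00095669,  0.00036316, -0.00036102, -0.00011254,
       -0.00113002]), 'tau': array([-2.88789033e-04, -4.31228793e+01, -2.44219315e+01,  7.17765070e-02,
        5.58810204e-02, -7.15042916e-05]), 'tool_pos': array([167.32581678, 497.16092255, 205.14238807]), 'tcp_rot': array([-3.14007410e+00, -2.35733526e-04,  2.81674527e+00]), 'contact_force': array([-0.07307827,  0.90949969,  0.22876038]), 'moment': array([0.02763184, 0.03798829, 0.00289866]), 'grip_width': 91.79400624533632}
scene [1333.71805151   42.05262605  593.08003052] [-0.80064594 -0.13840201 -0.58293307] 0.029409577387066604
top [515.21500301 -86.49158866 911.24458469] [ 0.10460164 -0.01294639 -0.99442993] -0.03092668456584999
wrist [ 97.48874745 521.07502768 383.93410137] [ 0.25993007 -0.08885393 -0.96153073] -0.0012334907699748682
```

View pics/scene0.png

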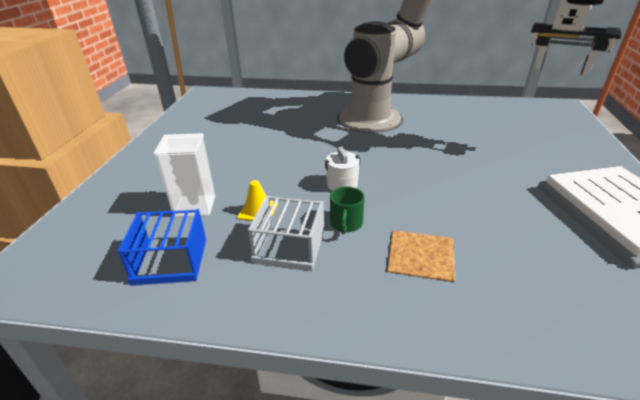

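View pics/top0.png

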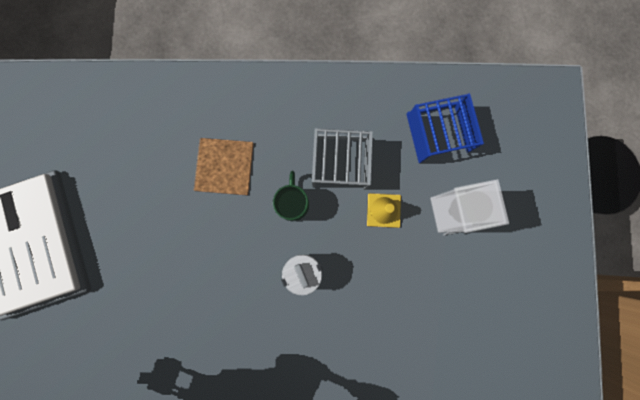

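View pics/wrist0.png

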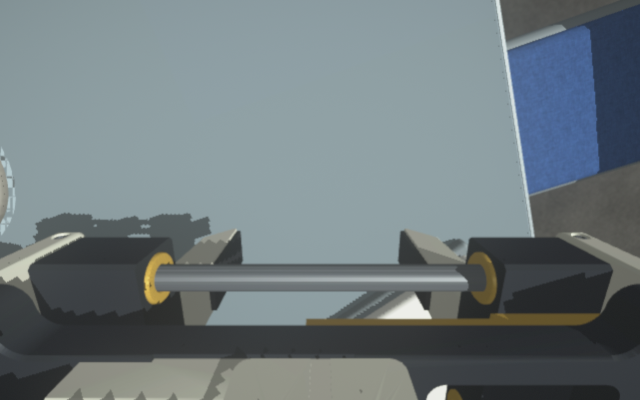

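The top view shows the mat at (225,167), the grey rack at (343,158), the mug at (291,203), the cone at (384,210), the tin at (301,275), the dispenser at (470,207) and the blue decoy at (445,128). I'll measure these next.

```bash
python3 - <<'E'
from h import *
c=ld('top0'); im=c['color']; P=cloud(c)
hsv=cv2.cvtColor(im,cv2.COLOR_RGB2HSV)
def blob(m,box):
    mm=np.zeros(m.shape,np.uint8);x0,y0,x1,y1=box;mm[y0:y1,x0:x1]=m[y0:y1,x0:x1];
    ct,_=cv2.findContours(mm,cv2.RETR_EXTERNAL,cv2.CHAIN_APPROX_NONE);return max(ct,key=cv2.contourArea)[:,0]
H,S,V=[hsv[...,i].astype(int) for i in range(3)]
print('shelf z',np.nanmedian(P[330:350,480:560,2]))
mat=blob((S>120)&(V>80),(180,120,270,210)); w=plane(c,mat,6)[:,:2].astype(np.float32);print('mat',cv2.minAreaRect(w))
cone=blob((H>20)&(H<35)&(S>150),(350,180,420,240)); w=plane(c,cone,8)[:,:2].astype(np.float32);print('cone foot',cv2.minAreaRect(w), np.nanmax(P[180:240,360:410,2]))
mug=blob((H>45)&(H<85)&(S>80),(260,160,320,230)); w=plane(c,mug,75)[:,:2];w2=w[w[:,0]<w[:,0].min()+60];print('mug',w.min(0),w.max(0),cv2.minEnclosingCircle(w2.astype(np.float32)))
# heights
m=(P[...,2]>70)&(P[...,2]<115);m2=np.zeros_like(m);m2[245:305,270:335]=1;m&=m2
pts=P[m];print('tin z hist',np.histogram(pts[:,2],bins=range(70,116,5)))
lid=P[m2&(P[...,2]>68)&(P[...,2]<85)];print('lid',lid[:,:2].min(0),lid[:,:2].max(0),cv2.minEnclosingCircle(lid[:,:2].astype(np.float32)))
r=P[m2&(P[...,2]>92)];print('ridge',len(r),cv2.minAreaRect(r[:,:2].astype(np.float32)))
rk=np.zeros_like(m);rk[120:200,305:385]=1
r=P[rk&(P[...,2]>72)&(P[...,2]<95)];print('rack',np.median(r[:,2]),cv2.minAreaRect(r[:,:2].astype(np.float32)))
big=cv2.resize(im[110:310,180:520][:,:,::-1],None,fx=2.3,fy=2.3,interpolation=cv2.INTER_CUBIC);cv2.imwrite('pics/crop0.png',big)
E
```

```text
shelf z 0.5548343697840236
mat ((679.7044067382812, 143.82894897460938), (125.56507110595703, 124.90770721435547), 85.49711608886719)
cone foot ((575.9447021484375, -238.26263427734375), (76.70974731445312, 75.69575500488281), 87.42742919921875) 88.71601417228021
mug [550.67643613 -61.06366187] [654.4858954  13.600994 ] ((586.5472412109375, -22.349512100219727), 38.74867248535156)
tin z hist (array([112, 934,  40,   4,   5,  65,  99,   0,   0]), array([ 70,  75,  80,  85,  90,  95, 100, 105, 110, 115]))
lid [388.55631011 -90.49649647] [473.16281801  -5.06349152] ((432.603271484375, -47.683441162109375), 44.810550689697266)
ridge 167 ((431.27374267578125, -48.08754348754883), (49.256431579589844, 14.133017539978027), 23.381793975830078)
rack 85.22136447163939 ((670.650634765625, -127.51895141601562), (141.38804626464844, 157.15550231933594), 87.7150650024414)
```

View pics/crop0.png

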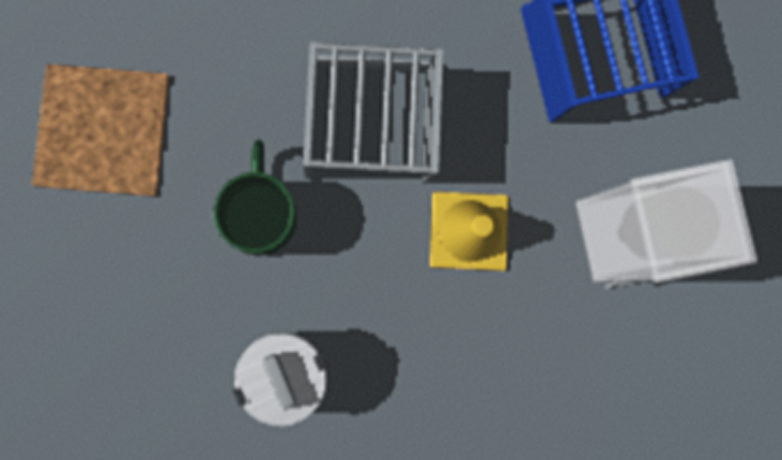

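```bash
python3 - <<'E'
from h import *
c=ld('top0'); im=c['color']; P=cloud(c)
m=np.zeros((400,640),bool);m[120:195,305:385]=1
m&=(P[...,2]>70)&(P[...,2]<100)
n,l,st,_=cv2.connectedComponentsWithStats(m.astype(np.uint8));k=1+np.argmax(st[1:,4]);ct=np.argwhere(l==k)[:,::-1]
print(n,st)
w=plane(c,ct,86)[:,:2].astype(np.float32);print('rack',cv2.minAreaRect(w),w.min(0),w.max(0)); print(cv2.boxPoints(cv2.minAreaRect(w)))
print('hand corners FL FR BL BR',plane(c,[[313,183],[370.4,184.8],[315.2,129],[371.7,131.3]],86).round(1))
# gray tight mask
cv2.imwrite('pics/rackm.png',cv2.resize(np.where((l==k)[...,None],im[:,:,::-1],0)[115:200,300:390],None,fx=6,fy=6,interpolation=cv2.INTER_NEAREST))
cv2.imwrite('pics/rackc.png',cv2.resize(im[115:200,300:390,::-1],None,fx=6,fy=6,interpolation=cv2.INTER_NEAREST))
# scene camera check of the mug, cone tip
d=np.zeros((400,640),bool);d[165:245,425:520]=1
q=P[d&(P[...,2]>150)&(P[...,2]<190)];print('disp',len(q), q[:,:2].min(0) if len(q) else 0,q[:,:2].max(0) if len(q) else 0)
E
```

```text
3 [[     0      0    640    400 254833]
 [   312    129     60     57   1165]
 [   305    193      1      2      2]]
rack ((688.2655029296875, -134.67239379882812), (127.94717407226562, 120.97482299804688), 87.3632583618164) [ 625.18854 -199.25984] [749.4518  -69.41251]
[[ 624.8991  -195.79561]
 [ 745.7459  -201.36089]
 [ 751.6319   -73.54918]
 [ 630.7851   -67.9839 ]]
hand corners FL FR BL BR [[ 628.8  -71.9   86. ]
 [ 625.7 -196.9   86. ]
 [ 749.2  -75.7   86. ]
 [ 745.2 -200.8   86. ]]
disp 2217 [ 523.04759875 -453.64857703] [ 625.13502573 -349.45089981]
```

View pics/rackc.png

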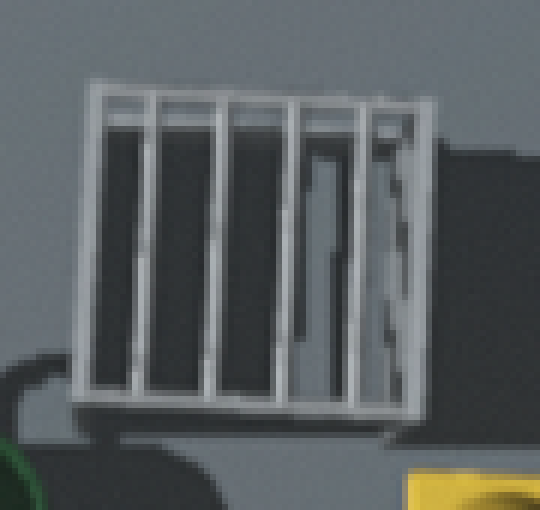

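Emit:
carry_out --pt "0 -212 -216 0 -21" --pt "0 -424 -432 0 -42" --pt "0 -424 -432 0 -42" --pt "0 -424 -432 0 -42" --pt "0 -424 -432 0 -42" --pt "0 -424 -432 0 -42" --pt "0 -424 -432 0 -42" --pt "0 -424 -432 0 -42" --pt "0 -424 -432 0 -42" --pt "0 -424 -432 0 -42"

```text
time: 1.4
tool_pos: [427.2, -39.8, 205.8]
tcp_rot: [-3.141, -0.0, -2.734]
contact_force: [1.0, 0.5, 0.1]
grip_width: 92.1
```

```bash
cat >> h.py <<'E'
def rel(x,y,z,yawdeg):
    o=bot.get_obs();p=o['tool_pos'];w=o['tcp_rot'][2];d=np.array([x,y,z])-p
    dx=d[0]*np.cos(w)+d[1]*np.sin(w);dy=d[0]*np.sin(w)-d[1]*np.cos(w)
    s=-(yawdeg-np.degrees(w));s=(s+180)%360-180
    print('t',o['time'],'pos',p.round(1),'rot',o['tcp_rot'].round(4),'F',o['contact_force'].round(1),'w',round(o['grip_width'],1),'=> rel',[round(float(v),1) for v in (dx,dy,-d[2],s)])
E
python3 - <<'E'
from h import *
rel(431.5,-48,130,203.4)
save('wrist','wrist1.png')
E
```

```text
t 1.4 pos [427.2 -39.8 205.8] rot [-3.1409e+00 -4.0000e-04 -2.7339e+00] F [1.  0.5 0.1] w 92.1 => rel [-0.7, -9.2, 75.8, -0.0]
```

View pics/wrist1.png

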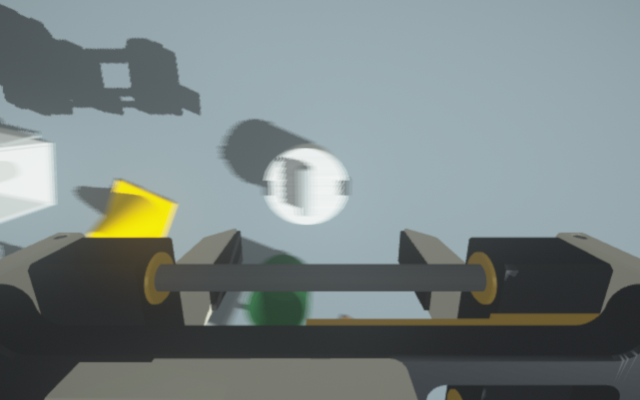

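The wrist image shows the lid at about (307,186) with the ridge upright in the image, so the jaws line up with it. I'll go down to just above it, then check again.

Emit:
carry_out --pt "0 -1 -9 25 0" --pt "0 -1 -9 50 0" --pt "0 -1 -9 76 0" --pt "0 -1 -9 76 0" --pt "0 -1 -9 76 0"

```text
time: 2.08
tool_pos: [435.6, -54.4, 130.6]
tcp_rot: [-3.135, 0.001, -2.737]
contact_force: [0.3, -0.6, -0.9]
grip_width: 91.7
```

```bash
python3 - <<'E'
from h import *
rel(431.5,-48,81,203.4)
c=save('wrist','wrist2.png'); P=cloud(c)
for lo,hi in((96,106),(72,82)):
    m=(P[...,2]>lo)&(P[...,2]<hi)&(abs(P[...,0]-431)<60)&(abs(P[...,1]+48)<60);m[230:]=0
    q=P[m];print(len(q), q[:,:2].min(0),q[:,:2].max(0),np.median(q[:,2]),cv2.minAreaRect(q[:,:2].astype(np.float32)))
E
```

```text
t 2.075 pos [435.6 -54.4 130.6] rot [-3.1351e+00  8.0000e-04 -2.7369e+00] F [ 0.3 -0.6 -0.9] w 91.7 => rel [1.2, 7.5, 49.6, -0.2]
870 [409.14306811 -64.13589616] [446.27879529 -38.43488234] 100.698739577146 ((427.16168212890625, -51.95930480957031), (35.69578552246094, 13.829538345336914), 24.01311683654785)
5532 [391.41760616 -92.85958236] [465.79731133  -4.74006801] 77.0977436153513 ((423.3917236328125, -53.336544036865234), (62.05129623413086, 89.40165710449219), 23.193666458129883)
```

View pics/wrist2.png

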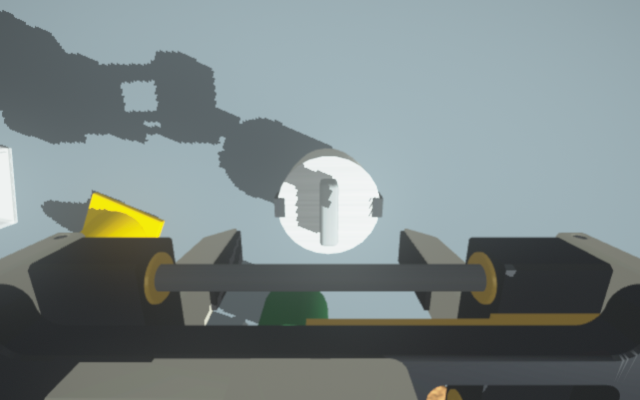

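Emit:
carry_out --pt "0 1 6.5 10 0" --pt "0 1 6.5 30 0" --pt "0 1 6.5 44 0" --pt "0 1 6.5 49 0" --pt "0 1 6.5 49 0" --pt "0 1 6.5 49 0" --pt "0 1 6.5 49 0"

```text
time: 3.0
tool_pos: [432.9, -49.3, 82.3]
tcp_rot: [-3.134, 0.002, -2.737]
contact_force: [0.3, -0.6, -0.4]
grip_width: 91.4
```

```bash
python3 - <<'E'
from h import *
rel(431.5,-48,81,203.4)
c=save('wrist','wrist3.png'); c=save('scene','scene3.png')
cv2.imwrite('pics/s3c.png',cv2.resize(c['color'][100:260,260:460,::-1],None,fx=3,fy=3))
E
```

```text
t 3.0 pos [432.9 -49.3  82.3] rot [-3.1338e+00  2.3000e-03 -2.7368e+00] F [ 0.3 -0.6 -0.4] w 91.4 => rel [0.7, 1.7, 1.3, -0.2]
```

View pics/wrist3.png

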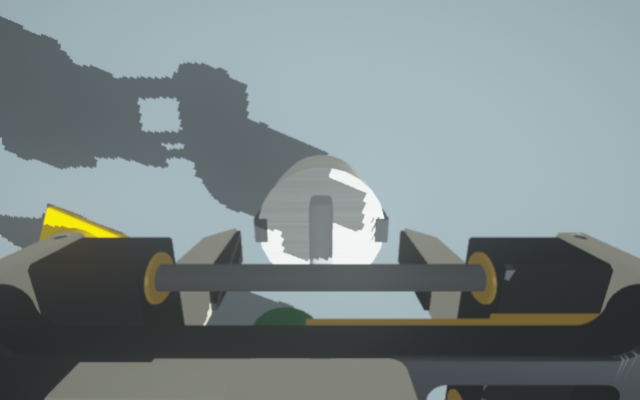

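View pics/s3c.png

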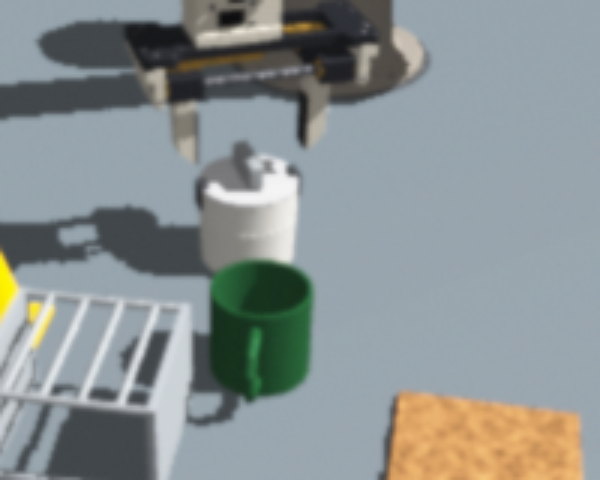

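```bash
cat >> h.py <<'E'
def proj(c,p):
    T=c['camera_from_world'];q=np.atleast_2d(p)@T[:3,:3].T+T[:3,3];s=q[:,:2]/q[:,2:];s=s*(1+float(c['k1'])*(s**2).sum(1,keepdims=True))
    return s*[c['K'][0,0],c['K'][1,1]]+[c['K'][0,2],c['K'][1,2]]
E
python3 - <<'E'
from h import *
o=bot.get_obs();p=o['tool_pos'];w=o['tcp_rot'][2];y=np.array([np.sin(w),-np.cos(w),0])
for n in('scene3','wrist3'):
    c=ld(n);print(n,proj(c,[p,p+55*y,p-55*y,p+[0,0,19],[431.5,-48,101],[431.5,-48,77],[431.5,-48,0]]).round(0).tolist())
c=ld('scene3');P=cloud(c)
for u,v in[(342,151),(325,152),(363,145),(343,160),(345,170)]:print(u,v,P[v,u].round(0))
c=ld('wrist3');P=cloud(c)
for u,v in[(320,220),(230,240),(410,240),(300,230)]:print(u,v,P[v,u].round(0))
c=save('top','top3.png');cv2.imwrite('pics/t3c.png',cv2.resize(c['color'][200:340,220:400,::-1],None,fx=3.5,fy=3.5))
E
```

```text
scene3 [[342.0, 157.0], [363.0, 154.0], [321.0, 160.0], [342.0, 151.0], [343.0, 151.0], [343.0, 159.0], [342.0, 184.0]]
wrist3 [[320.0, 231.0], [405.0, 232.0], [236.0, 231.0], [320.0, 244.0], [323.0, 243.0], [323.0, 228.0], [323.0, 196.0]]
342 151 [433. -50. 100.]
325 152 [460. -89. 109.]
363 145 [421.   2. 114.]
343 160 [459. -44.  89.]
345 170 [472. -38.  69.]
320 220 [419. -55. 101.]
230 240 [443. -97. 116.]
410 240 [406.  -8. 115.]
300 230 [439. -61.  77.]
```

View pics/t3c.png

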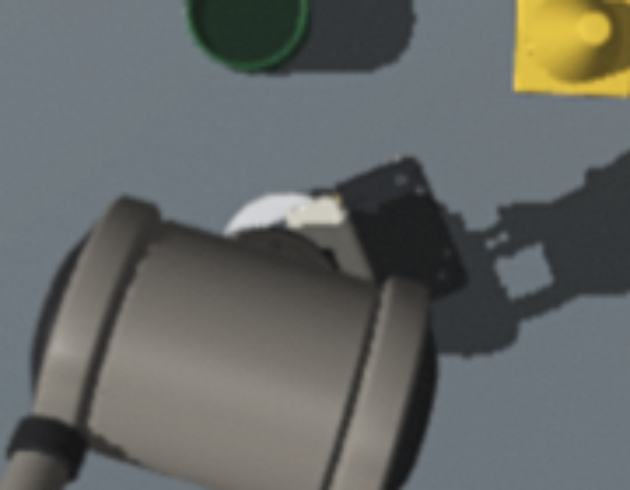

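```bash
python3 - <<'E'
from h import *
c=ld('scene3');P=cloud(c)
for u in(320,323,361,363,365):
    for v in range(138,164,3):print(u,v,P[v,u].round(0),c['color'][v,u])
E
```

```text
320 138 [ 466. -100.  150.] [139 134 123]
320 141 [ 467. -100.  142.] [128 123 113]
320 144 [ 466. -100.  134.] [128 123 114]
320 147 [ 463. -101.  124.] [171 166 153]
320 150 [ 464. -101.  117.] [175 172 162]
320 153 [ 272. -132.    1.] [153 166 173]
320 156 [ 289. -130.    1.] [151 165 174]
320 159 [ 305. -127.   -0.] [151 165 174]
320 162 [ 323. -125.   -0.] [151 165 174]
323 138 [463. -93. 149.] [126 122 113]
323 141 [464. -93. 141.] [125 121 111]
323 144 [461. -94. 132.] [129 124 115]
323 147 [460. -94. 123.] [179 174 161]
323 150 [460. -94. 115.] [181 175 163]
323 153 [464. -93. 109.] [170 171 166]
323 156 [ 286. -121.   -0.] [151 164 173]
323 159 [ 306. -118.    1.] [151 164 173]
323 162 [ 323. -116.    1.] [147 161 170]
361 138 [416.  -4. 131.] [37 37 35]
361 141 [421.  -4. 125.] [48 47 44]
361 144 [420.  -4. 116.] [60 59 55]
361 147 [421.  -3. 108.] [74 72 69]
361 150 [236. -12.  -0.] [144 156 163]
361 153 [256. -11.   0.] [151 164 173]
361 156 [273.  -9.  -0.] [151 165 173]
361 159 [289.  -8.  -1.] [143 156 166]
361 162 [310.  -7.   0.] [146 160 169]
363 138 [421.   1. 134.] [117 113 104]
363 141 [424.   1. 127.] [161 156 144]
363 144 [420.   1. 116.] [173 168 155]
363 147 [422.   2. 109.] [172 168 157]
363 150 [239.  -6.   1.] [153 164 171]
363 153 [255.  -5.   0.] [152 165 174]
363 156 [274.  -3.   1.] [152 165 174]
363 159 [293.  -2.   1.] [151 165 173]
363 162 [308.  -1.   0.] [152 166 175]
365 138 [420.   6. 133.] [149 144 133]
365 141 [420.   6. 125.] [183 178 165]
365 144 [420.   6. 117.] [184 179 166]
365 147 [219.  -1.   1.] [165 171 171]
365 150 [235.   0.   0.] [151 165 174]
365 153 [255.   1.   1.] [152 165 174]
365 156 [272.   2.   0.] [151 165 173]
365 159 [290.   4.   0.] [151 165 174]
365 162 [309.   5.   1.] [151 165 174]
```

In the scene view the open fingertips measure z≈105, at (323,153) and (363,147), but the TCP reads 82. The tips may swing down as they close, so I'll test that higher up first.

Emit:
carry_out --pt "0 0 0 -20 0" --pt "0 0 0 -45 0" --pt "0.5 0 0 -60 0" --pt "0.8 0 0 -60 0" --pt "0.8 0 0 -60 0" --pt "0.8 0 0 -60 0" --pt "0.8 0 0 -60 0" --pt "0.8 0 0 -60 0"

```text
time: 4.15
tool_pos: [432.3, -48.9, 141.8]
tcp_rot: [-3.135, 0.001, -2.737]
contact_force: [-0.1, 0.3, -0.3]
grip_width: 36.1
```

```bash
cat >> h.py <<'E'
def tips(c):
    P=cloud(c);o=bot.get_obs();p=o['tool_pos']
    m=(np.hypot(P[...,0]-p[0],P[...,1]-p[1])<75)&(P[...,2]>p[2]-10)&(P[...,2]<p[2]+60)
    w=o['tcp_rot'][2];s=(P[...,0]-p[0])*np.sin(w)-(P[...,1]-p[1])*np.cos(w)
    a=(P[...,0]-p[0])*np.cos(w)+(P[...,1]-p[1])*np.sin(w)
    for k in(m&(s<0),m&(s>0)):
        if k.sum(): z=P[...,2][k]; b=k&(P[...,2]<np.percentile(z,2)+8);print('tip zmin-tcp',round(np.percentile(z,2)-p[2],1),'lateral',np.percentile(s[b],[3,97]).round(1),'along x',np.percentile(a[b],[3,97]).round(1))
E
python3 - <<'E'
from h import *
rel(431.5,-48,81,203.4)
c=save('scene','scene4.png');tips(c)
cv2.imwrite('pics/s4c.png',cv2.resize(c['color'][80:240,260:460,::-1],None,fx=3,fy=3))
E
```

```text
t 4.15 pos [432.3 -48.9 141.8] rot [-3.1345e+00  1.5000e-03 -2.7369e+00] F [-0.1  0.3 -0.3] w 36.1 => rel [0.4, 1.1, 60.8, -0.2]
tip zmin-tcp 26.4 lateral [-32.8 -19.7] along x [-13.   -6.6]
tip zmin-tcp 22.5 lateral [18.4 27. ] along x [-11.7  10.1]
```

View pics/s4c.png

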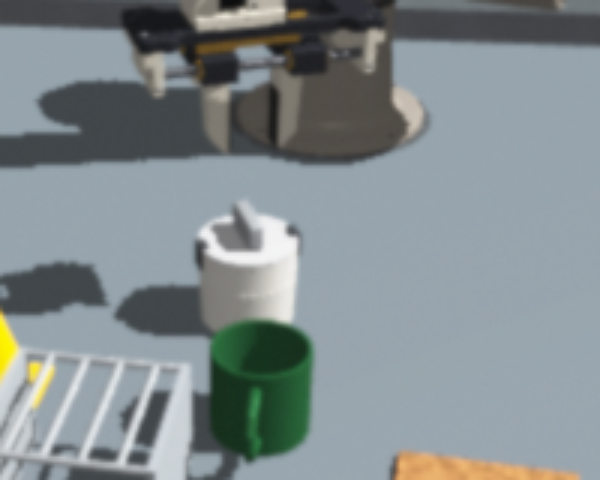

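```bash
python3 - <<'E'
from h import *
c=ld('scene0');P=cloud(c)
m=(np.hypot(P[...,0]-167,P[...,1]-497)<85)&(P[...,2]>150)
z=P[m][:,2];print('t0 scene tip z',np.percentile(z,[0,1,3,10]),'TCP 205')
c=save('wrist','wrist4.png');P=cloud(c);o=bot.get_obs();p=o['tool_pos']
m=(P[...,2]>p[2]-15)&(np.hypot(P[...,0]-p[0],P[...,1]-p[1])<60)
q=P[m]-p;print('wrist tip',np.percentile(q[:,2],[0,1,3,10]));i=q[:,2]<np.percentile(q[:,2],3);print(np.median(q[i],0))
E
```

```text
t0 scene tip z [226.37545781 235.50076121 245.17661931 272.59525277] TCP 205
wrist tip [ 19.82833462  36.4354803   65.93261947 101.2073758 ]
[-2.27839114 11.20862924 42.54446907]
```

View pics/wrist4.png

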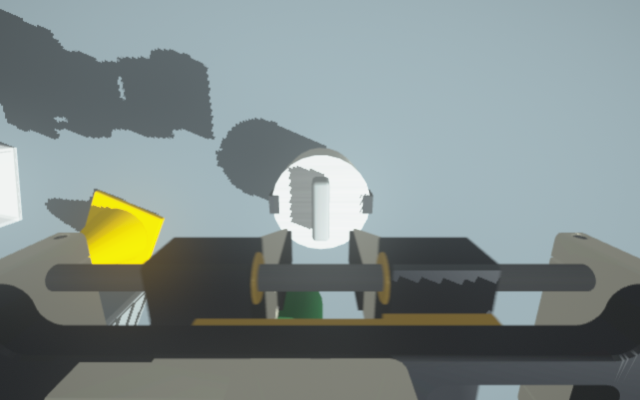

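The scene and wrist cameras both put the fingertips about 20 mm above the TCP. To settle it, I'll close at TCP z=82. If the fingers stop at 14 mm the TCP is right, and if they shut fully the tips are above the ridge.

Emit:
carry_out --pt "0.45 0 1 25 0" --pt "0.45 0 1 45 0" --pt "0.5 0 1 59 0" --pt "0.6 0 1 60 0" --pt "0.7 0 1 60 0" --pt "0.9 0 1 60 0" --pt "0.9 0 1 60 0" --pt "0.95 0 1 60 0" --pt "0.95 0 1 60 0"

```text
time: 5.38
tool_pos: [432.3, -48.4, 82.0]
tcp_rot: [-3.134, 0.002, -2.737]
contact_force: [-0.1, -0.6, -0.1]
grip_width: 4.9
```

```bash
python3 - <<'E'
from h import *
rel(431.5,-48,81,203.4);print(bot.tcp_to_grasp)
c=save('scene','scene5.png');tips(c)
cv2.imwrite('pics/s5c.png',cv2.resize(c['color'][80:240,260:460,::-1],None,fx=3,fy=3))
E
```

```text
t 5.375 pos [432.3 -48.4  82. ] rot [-3.1342e+00  1.8000e-03 -2.7368e+00] F [-0.1 -0.6 -0.1] w 4.9 => rel [0.5, 0.6, 1.0, -0.2]
18.8
tip zmin-tcp -8.2 lateral [-42.9  -3. ] along x [-40.6  34.2]
tip zmin-tcp -7.9 lateral [ 2.3 41.3] along x [-40.4  25.3]
```

View pics/s5c.png

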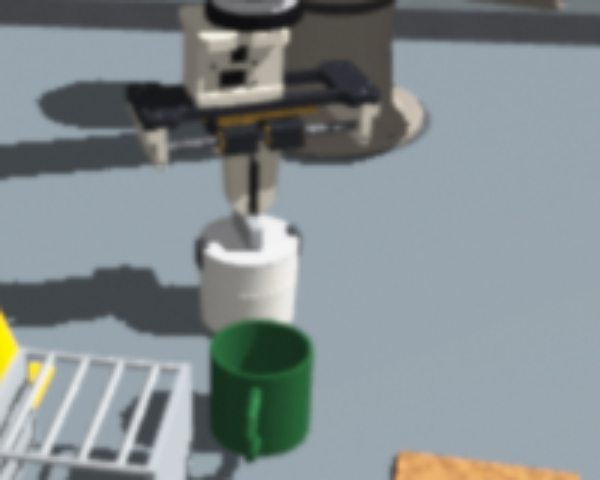

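The fingers shut to 4.9 mm, so they closed above the ridge. True tip height is therefore the reported z plus about 21 mm, and I'll use that from here on. Next: reopen, go down 21 mm and grip.

Emit:
carry_out --pt "0.4 0 0.5 -10 0" --pt "0.4 0 0.5 -10 0" --pt "0.4 0 0.5 -10 0" --pt "0.4 0 0.5 8 0" --pt "0.4 0 0.5 18 0" --pt "0.4 0 0.5 20 0" --pt "0.4 0 0.5 20 0" --pt "0.4 0 0.5 20 0"

```text
time: 6.42
tool_pos: [432.5, -48.1, 62.3]
tcp_rot: [-3.134, 0.002, -2.737]
contact_force: [0.4, 0.3, 0.3]
grip_width: 55.1
```

```bash
python3 - <<'E'
from h import *
rel(431.5,-48,60,203.4)
c=save('scene','scene6.png')
cv2.imwrite('pics/s6c.png',cv2.resize(c['color'][100:220,280:420,::-1],None,fx=5,fy=5))
E
```

```text
t 6.425 pos [432.5 -48.1  62.3] rot [-3.1337e+00  2.4000e-03 -2.7368e+00] F [0.4 0.3 0.3] w 55.1 => rel [0.8, 0.5, 2.3, -0.2]
```

View pics/s6c.png

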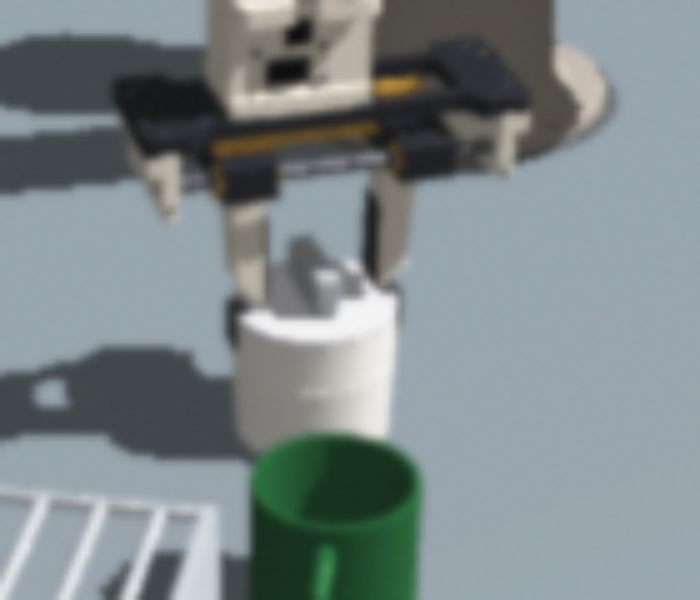

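The fingers straddle the ridge just above the lid. Closing now.

Emit:
carry_out --pt "0.6 0 0.5 0 0" --pt "0.8 0 0.5 0 0" --pt "1 0 0.5 0 0" --pt "1 0 0.5 0 0" --pt "1 0 0.5 0 0" --pt "1 0 0.5 0 0"

```text
time: 7.22
tool_pos: [432.4, -47.8, 62.4]
tcp_rot: [-3.133, 0.003, -2.737]
contact_force: [-0.5, -1.1, -0.4]
grip_width: 14.0
```

Emit:
carry_out --pt "1 0 0 -5 0" --pt "1 0 0 -12 0" --pt "1 0 0 -20 0" --pt "1 0 0 -30 0" --pt "1 0 0 -45 0" --pt "1 0 0 -65 0" --pt "1 0 0 -90 0" --pt "1 0 0 -110 0" --pt "1 0 0 -110 0"

```text
time: 8.35
tool_pos: [432.7, -47.2, 173.9]
tcp_rot: [-3.131, 0.006, -2.737]
contact_force: [0.7, -0.2, -3.0]
grip_width: 13.8
```

```bash
python3 - <<'E'
from h import *
rel(680,143.8,172,180)
c=save('scene','scene7.png')
cv2.imwrite('pics/s7c.png',cv2.resize(c['color'][60:260,230:470,::-1],None,fx=3,fy=3))
E
```

```text
t 8.35 pos [432.7 -47.2 173.9] rot [-3.131   0.0056 -2.7367] F [ 0.7 -0.2 -3. ] w 13.8 => rel [-302.6, 78.2, 1.9, 23.2]
```

View pics/s7c.png

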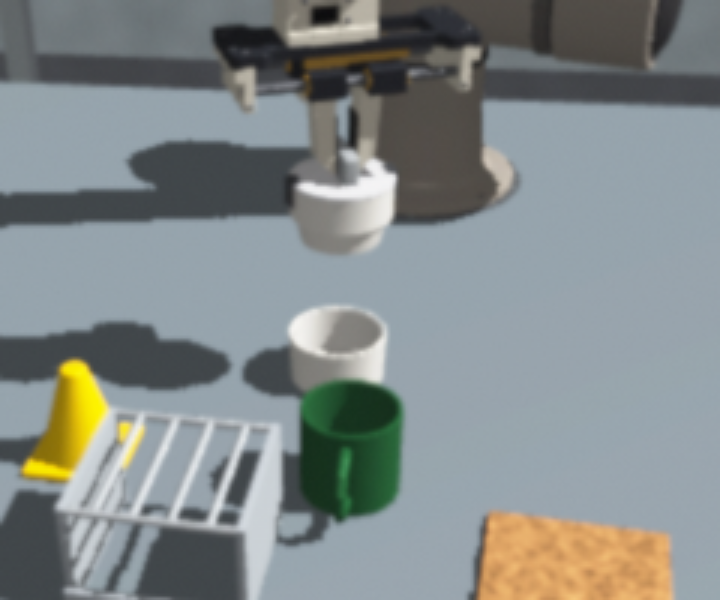

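The upper tier is clear of the lower one, which stayed where it was. Carrying it to the mat.

Emit:
carry_out --pt "1 -12 3 0 1" --pt "1 -40 10 0 4" --pt "1 -80 21 0 7" --pt "1 -125 32 0 10" --pt "1 -170 44 0 13" --pt "1 -215 56 0 17" --pt "1 -255 66 0 20" --pt "1 -285 74 0 22" --pt "1 -302 78 0 23" --pt "1 -302 78 0 23"

```text
time: 9.65
tool_pos: [678.5, 144.2, 170.7]
tcp_rot: [-3.134, 0.004, -3.137]
contact_force: [-0.5, 1.2, -1.5]
grip_width: 13.8
```

Emit:
carry_out --pt "1 0 0 0 0" --pt "1 0 0 0 0"

```text
time: 9.9
tool_pos: [677.8, 143.7, 170.2]
tcp_rot: [-3.134, 0.002, -3.137]
contact_force: [-0.7, 0.4, -1.6]
grip_width: 13.6
```

```bash
python3 - <<'E'
from h import *
rel(680,143.8,46,180)
c=save('scene','scene8.png')
cv2.imwrite('pics/s8c.png',cv2.resize(c['color'][60:300,260:500,::-1],None,fx=2.5,fy=2.5))
E
```

```text
t 9.9 pos [677.8 143.7 170.2] rot [-3.1342e+00  2.4000e-03 -3.1374e+00] F [-0.7  0.4 -1.6] w 13.6 => rel [-2.2, 0.1, 124.2, 0.2]
```

View pics/s8c.png

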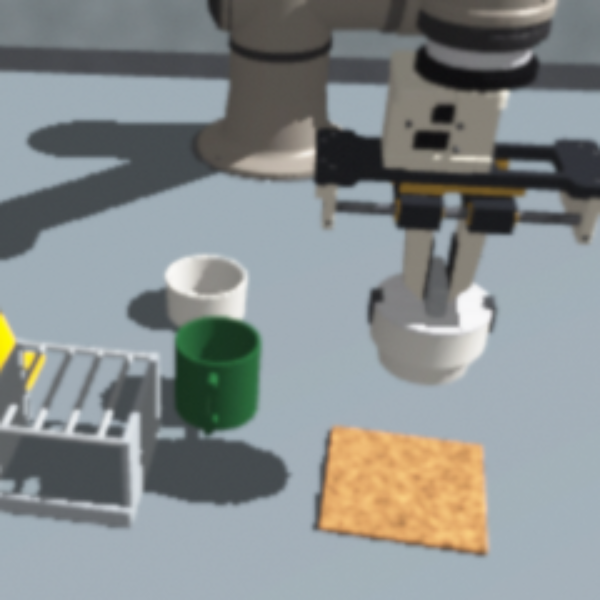

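Emit:
carry_out --pt "1 -2 0 10 0" --pt "1 -2 0 30 0" --pt "1 -2 0 55 0" --pt "1 -2 0 80 0" --pt "1 -2 0 100 0" --pt "1 -2 0 110 0" --pt "1 -2 0 116 0" --pt "1 -2 0 118 0" --pt "1 -2 0 118 0" --pt "1 -2 0 118 0"

```text
time: 11.2
tool_pos: [680.8, 142.9, 53.4]
tcp_rot: [-3.134, 0.004, -3.137]
contact_force: [0.2, -0.5, -2.0]
grip_width: 13.6
```

```bash
python3 - <<'E'
from h import *
rel(680,143.8,45.4,180)
c=save('scene','scene9.png')
cv2.imwrite('pics/s9c.png',cv2.resize(c['color'][140:300,360:500,::-1],None,fx=3.7,fy=3.7))
E
```

```text
t 11.2 pos [680.8 142.9  53.4] rot [-3.1345  0.0045 -3.1374] F [ 0.2 -0.5 -2. ] w 13.6 => rel [0.8, 0.9, 8.0, 0.2]
```

View pics/s9c.png

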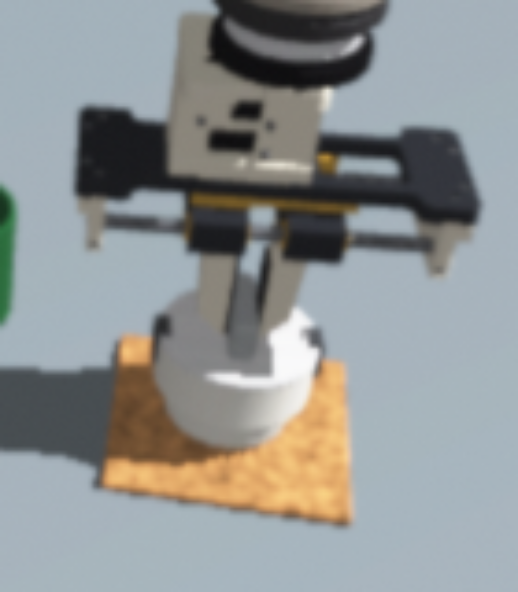

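Emit:
carry_out --pt "1 0 0 2 0" --pt "1 0 0 4 0" --pt "1 0 0 6 0" --pt "1 0 0 7 0" --pt "1 0 0 7 0"

```text
time: 11.88
tool_pos: [680.7, 142.9, 46.1]
tcp_rot: [-3.134, 0.004, -3.137]
contact_force: [-0.0, 0.3, -2.0]
grip_width: 13.8
```

Emit:
carry_out --pt "1 0 0 0.6 0" --pt "1 0 0 1.2 0" --pt "1 0 0 1.2 0"

```text
time: 12.25
tool_pos: [680.8, 142.7, 45.2]
tcp_rot: [-3.134, 0.004, -3.137]
contact_force: [-1.8, -0.2, -0.2]
grip_width: 13.8
```

Emit:
carry_out --pt "1 0 0 0.6 0" --pt "1 0 0 0.8 0"

```text
time: 12.5
tool_pos: [681.0, 142.7, 45.2]
tcp_rot: [-3.134, 0.005, -3.137]
contact_force: [-2.7, -1.2, 6.3]
grip_width: 13.9
```

Contact is made: Fz went from -2 to +6 N. Releasing gently and rising.

Emit:
carry_out --pt "0.8 0 0 -0.3 0" --pt "0.7 0 0 -0.3 0" --pt "0.6 0 0 -0.3 0" --pt "0.6 0 0 -0.3 0" --pt "0.6 0 0 -0.3 0" --pt "0.6 0 0 -10 0" --pt "0.6 0 0 -30 0" --pt "0.6 0 0 -70 0" --pt "0.6 0 0 -120 0" --pt "0.6 0 0 -120 0"

```text
time: 13.75
tool_pos: [683.0, 143.9, 171.6]
tcp_rot: [-3.135, 0.016, -3.137]
contact_force: [0.4, 0.1, 0.3]
grip_width: 36.2
```

```bash
python3 - <<'E'
from h import *
rel(440,40,165,180)
c=save('scene','scene10.png')
c=save('top','top10.png')
cv2.imwrite('pics/s10c.png',cv2.resize(ld('scene10')['color'][100:300,220:500,::-1],None,fx=2.8,fy=2.8))
E
```

```text
t 13.75 pos [683.  143.9 171.6] rot [-3.1353  0.0157 -3.1373] F [0.4 0.1 0.3] w 36.2 => rel [243.4, -102.9, 6.6, 0.2]
```

View pics/s10c.png

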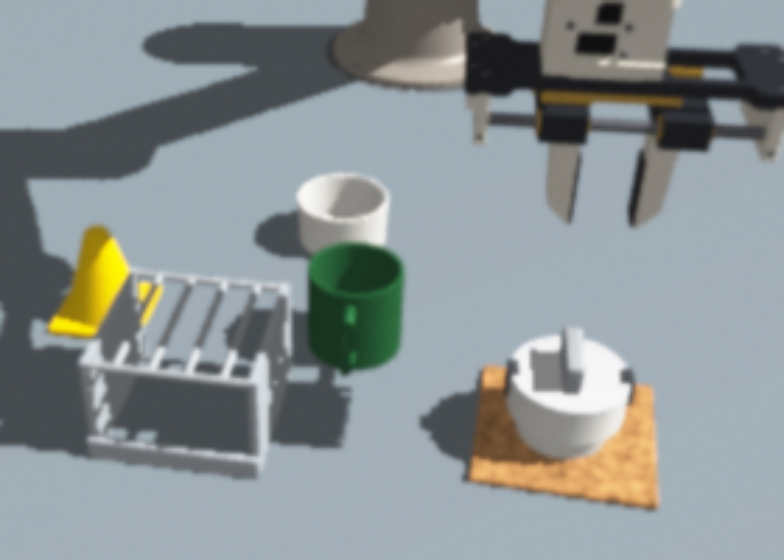

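View pics/top10.png

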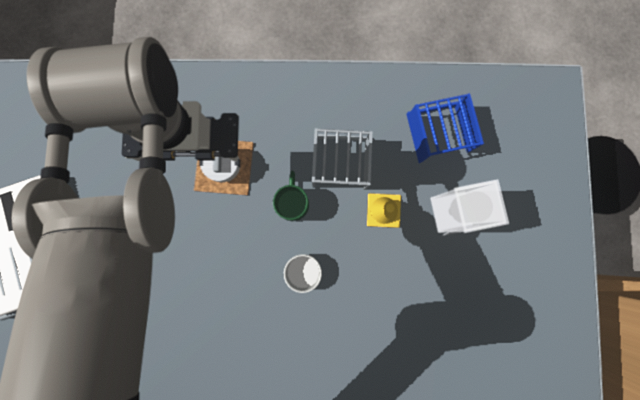

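```bash
cat >> h.py <<'E'
def lower(c,guess,rmax=60):
    # rim from depth: points with z 36..52 near guess
    P=cloud(c);m=(P[...,2]>38)&(P[...,2]<52)&(np.hypot(P[...,0]-guess[0],P[...,1]-guess[1])<rmax)
    ct,_=cv2.findContours(m.astype(np.uint8),cv2.RETR_EXTERNAL,cv2.CHAIN_APPROX_NONE);k=max(ct,key=cv2.contourArea)[:,0]
    w=plane(c,k,45)[:,:2]
    A=np.c_[2*w,np.ones(len(w))];s=np.linalg.lstsq(A,(w**2).sum(1),rcond=None)[0];return s[:2],np.sqrt(s[2]+s[:2]@s[:2])
E
python3 - <<'E'
from h import *
for n in('top10','scene10'):
    try: print(n,lower(ld(n),(431,-48)))
    except Exception as e: print(e)
P=cloud(ld('scene10'));m=(np.hypot(P[...,0]-681,P[...,1]-143)<60)&(P[...,2]>54)&(P[...,2]<66);q=P[m];print('lid z',np.median(q[:,2]),np.linalg.lstsq(np.c_[q[:,:2],np.ones(len(q))],q[:,2],rcond=None)[0],q[:,:2].min(0),q[:,:2].max(0))
E
```

```text
top10 (array([430.84100741, -48.25780431]), np.float64(40.824688369366804))
scene10 (array([437.2549949, -47.5375665]), np.float64(43.592604516787574))
lid z 60.486507038747554 [-1.96924272e-02  5.91524005e-03  7.30313484e+01] [640.3081496   98.20782591] [723.78139915 186.61896053]
```

```bash
python3 - <<'E'
from h import *
c=ld('scene10');P=cloud(c);o=bot.get_obs();p=o['tool_pos'];w=o['tcp_rot'][2]
d=P-p;s=d[...,0]*np.sin(w)-d[...,1]*np.cos(w);a=d[...,0]*np.cos(w)+d[...,1]*np.sin(w)
m=(abs(a)<80)&(d[...,2]>5)
for l in range(-120,120,8):
    k=m&(s>=l)&(s<l+8)
    if k.sum()>3: 
        z=d[...,2][k];i=z<z.min()+6;print(l,k.sum(),'zmin',z.min().round(1),'a',np.median(a[k][i]).round(0))
E
```

```text
-96 96 zmin 118.1 a -36.0
-88 188 zmin 94.9 a -37.0
-80 143 zmin 95.3 a -37.0
-72 121 zmin 105.9 a -31.0
-64 172 zmin 103.1 a -31.0
-56 352 zmin 99.0 a -29.0
-48 460 zmin 88.9 a -15.0
-40 818 zmin 40.0 a -11.0
-32 1017 zmin 30.7 a -12.0
-24 935 zmin 27.9 a -12.0
-16 837 zmin 104.9 a -31.0
-8 817 zmin 103.1 a -30.0
0 801 zmin 104.1 a -31.0
8 786 zmin 104.3 a -30.0
16 873 zmin 27.0 a -10.0
24 756 zmin 31.3 a -12.0
32 562 zmin 38.6 a -12.0
40 318 zmin 96.3 a -37.0
48 205 zmin 103.2 a -31.0
56 167 zmin 103.0 a -31.0
64 161 zmin 103.8 a -30.0
72 213 zmin 91.8 a -6.0
80 242 zmin 92.1 a -36.0
88 126 zmin 107.9 a -35.0
```

Emit:
carry_out --pt "0.6 25 -13 0 0" --pt "0.6 70 -35 0 5" --pt "0.6 120 -60 0 12" --pt "0.6 170 -85 0 20" --pt "0.6 220 -110 0 28" --pt "0.6 260 -130 0 36" --pt "0.6 290 -146 0 41.6" --pt "0.6 298 -149.7 0 41.6" --pt "0.6 298 -149.7 0 41.6" --pt "0.6 298 -149.7 0 41.6"

```text
time: 15.1
tool_pos: [384.0, -7.1, 165.1]
tcp_rot: [-3.141, 0.01, 2.421]
contact_force: [-0.5, -0.2, -0.3]
grip_width: 36.7
```

```bash
python3 - <<'E'
from h import *
rel(384.6,-6.8,4,138.4)
E
```

```text
t 15.1 pos [384.   -7.1 165.1] rot [-3.1406  0.0095  2.4209] F [-0.5 -0.2 -0.3] w 36.7 => rel [-0.3, 0.7, 161.1, 0.3]
```

Emit:
carry_out --pt "0.6 0 0 20 0" --pt "0.6 0 0 55 0" --pt "0.6 0 0 95 0" --pt "0.6 0 0 130 0" --pt "0.6 0 0 148 0" --pt "0.6 0 0 157 0" --pt "0.6 0 0 157 0" --pt "0.6 0 0 157 0"

```text
time: 16.1
tool_pos: [385.7, -8.2, 8.6]
tcp_rot: [-3.141, 0.011, 2.421]
contact_force: [-0.2, 0.2, -0.4]
grip_width: 36.6
```

```bash
python3 - <<'E'
from h import *
rel(384.6,-6.8,4,138.4)
c=save('scene','scene11.png')
cv2.imwrite('pics/s11c.png',cv2.resize(c['color'][60:240,240:460,::-1],None,fx=3,fy=3))
c=save('top','top11.png');print(lower(c,(431,-48)))
E
```

```text
t 16.1 pos [385.7  -8.2   8.6] rot [-3.1413  0.0106  2.4212] F [-0.2  0.2 -0.4] w 36.6 => rel [1.7, 0.3, 4.6, 0.3]
(array([430.86847422, -48.27802515]), np.float64(40.841582661723024))
```

View pics/s11c.png

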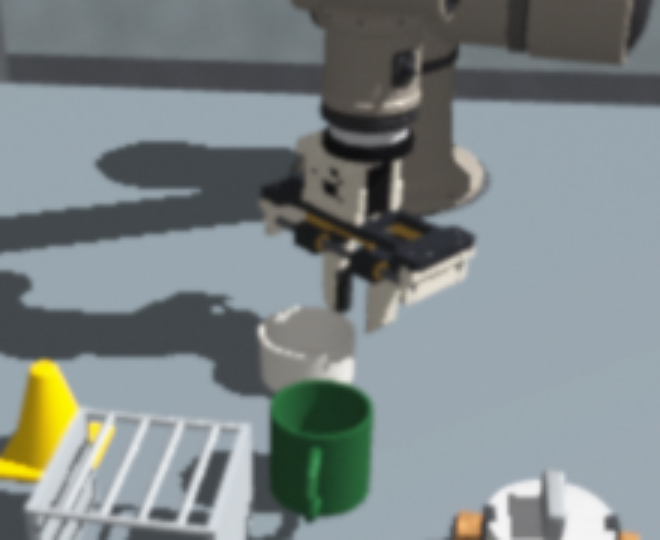

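Emit:
carry_out --pt "0.6 -2 0 4 0" --pt "0.6 -5 0 4 0" --pt "0.6 -8 0 4 0" --pt "0.6 -12 0 4 0" --pt "0.6 -17 0 4 0" --pt "0.6 -23 0 4 0" --pt "0.6 -30 0 4 0" --pt "0.6 -36 0 4 0" --pt "0.6 -40 0 4 0" --pt "0.6 -42 0 4 0"

```text
time: 17.45
tool_pos: [417.4, -36.2, 5.1]
tcp_rot: [-3.141, 0.011, 2.421]
contact_force: [-0.7, 0.8, -0.8]
grip_width: 36.7
```

```bash
python3 - <<'E'
from h import *
rel(384.6,-6.8,4,138.4)
c=save('scene','scene12.png')
cv2.imwrite('pics/s12c.png',cv2.resize(c['color'][60:240,240:460,::-1],None,fx=3,fy=3))
c=save('top','top12.png');print(lower(c,(450,-68)))
E
```

```text
t 17.45 pos [417.4 -36.2   5.1] rot [-3.1414  0.0109  2.4208] F [-0.7  0.8 -0.8] w 36.7 => rel [44.0, 0.5, 1.1, 0.3]
(array([450.28322794, -66.36134815]), np.float64(39.96045337121775))
```

View pics/s12c.png

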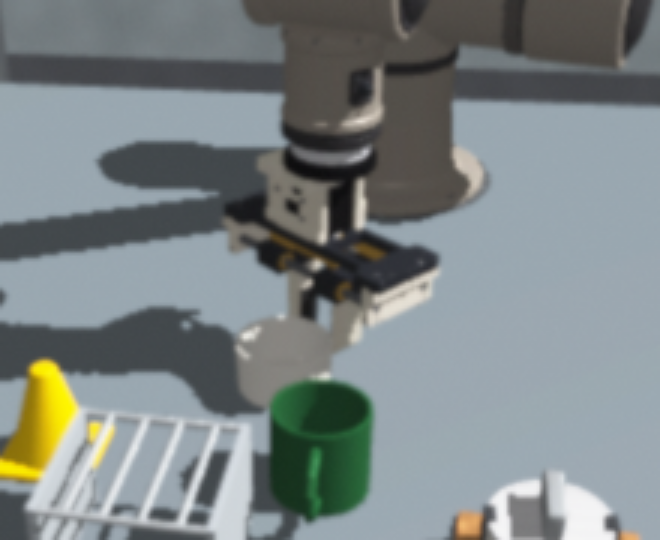

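View pics/top12.png

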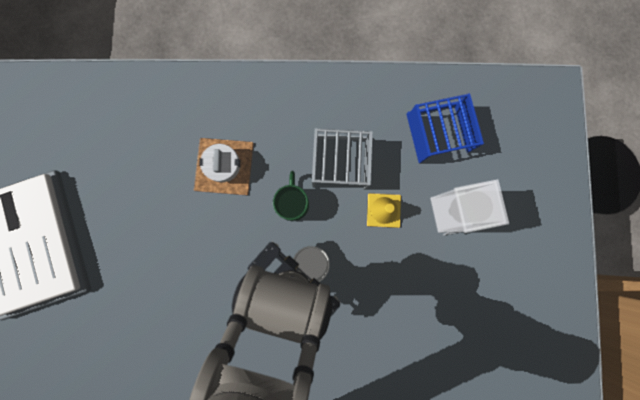

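The tin is sliding upright in the finger cradle. Continuing along the same heading.

Emit:
carry_out --pt "0.6 -4 0 0 0" --pt "0.6 -12 0 0 0" --pt "0.6 -24 0 0 0" --pt "0.6 -36 0 0 0" --pt "0.6 -48 0 0 0" --pt "0.6 -60 0 0 0" --pt "0.6 -70 0 0 0" --pt "0.6 -78 0 0 0" --pt "0.6 -83 0 0 0" --pt "0.6 -85 0 0 0"

```text
time: 18.8
tool_pos: [481.3, -92.3, 6.1]
tcp_rot: [-3.141, 0.011, 2.421]
contact_force: [-1.1, 0.3, -1.0]
grip_width: 37.0
```

Emit:
carry_out --pt "0.6 0 0 0 0" --pt "0.6 4 0 0 0" --pt "0.6 20 0 -5 0" --pt "0.6 45 0 -30 0" --pt "0.6 70 0 -70 0" --pt "0.6 80 0 -90 0" --pt "0.6 80 0 -90 0"

```text
time: 19.68
tool_pos: [420.4, -38.2, 96.6]
tcp_rot: [3.14, 0.014, 2.422]
contact_force: [0.7, -0.9, 0.1]
grip_width: 36.8
```

```bash
python3 - <<'E'
from h import *
rel(384.6,-6.8,4,138.4)
c=save('scene','scene13.png');print(lower(c,(520,-127)))
cv2.imwrite('pics/s13c.png',cv2.resize(c['color'][80:280,200:440,::-1],None,fx=3,fy=3))
c=save('top','top13.png');print(lower(c,(520,-127)))
E
```

```text
t 19.675 pos [420.4 -38.2  96.6] rot [3.1403 0.0139 2.4221] F [ 0.7 -0.9  0.1] w 36.8 => rel [47.6, 0.1, 92.6, 0.4]
(array([ 520.51099807, -121.40731242]), np.float64(43.4844321055519))
(array([ 514.00865803, -122.39272331]), np.float64(39.9629496023593))
```

View pics/s13c.png

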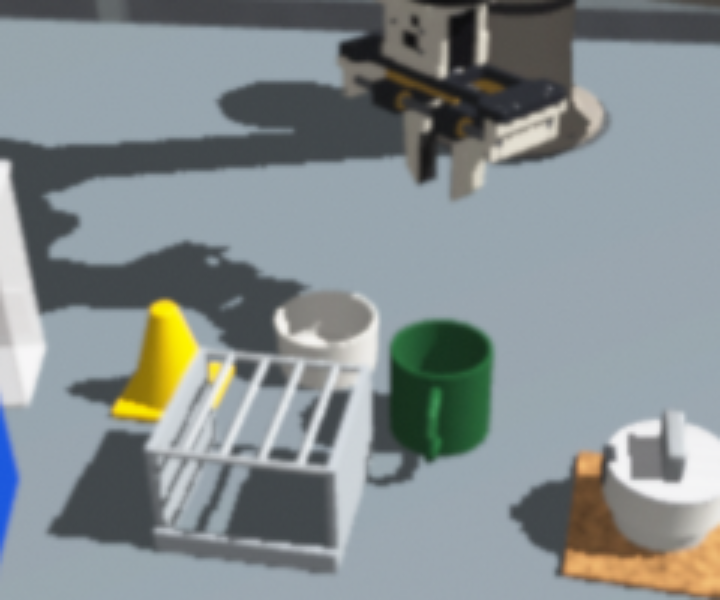

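View pics/top13.png

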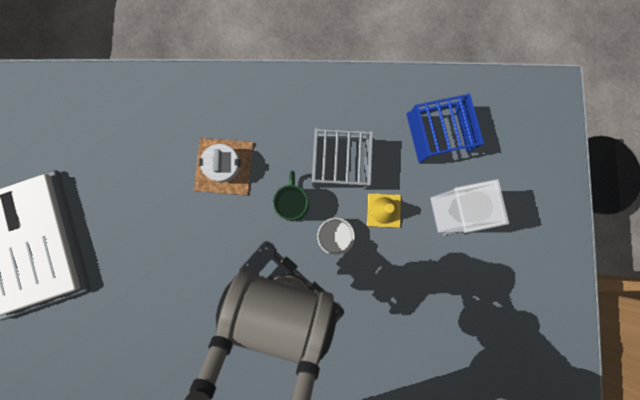

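```bash
python3 - <<'E'
from h import *
rel(444,-118,96,176.2)
E
```

```text
t 19.775 pos [420.2 -38.7  94.9] rot [-3.1415  0.0112  2.4212] F [-0.3 -0.7 -0.3] w 36.7 => rel [-70.2, -43.9, -1.1, -37.5]
```

Emit:
carry_out --pt "0.76 -12 -8 0 -6" --pt "0.76 -30 -19 0 -14" --pt "0.76 -50 -31 0 -24" --pt "0.76 -65 -40 0 -33" --pt "0.76 -70 -44 0 -37.5" --pt "0.76 -70 -44 0 -37.5" --pt "0.76 -70 -44 40 -37.5" --pt "0.76 -70 -44 75 -37.5" --pt "0.76 -70 -44 90 -37.5" --pt "0.76 -70 -44 90 -37.5"

```text
time: 21.02
tool_pos: [443.3, -117.8, 4.2]
tcp_rot: [-3.136, 0.005, 3.075]
contact_force: [0.1, -0.1, 0.3]
grip_width: 22.0
```

```bash
python3 - <<'E'
from h import *
rel(444,-118,4,176.2)
c=save('scene','scene14.png');print(lower(c,(518,-124)));tips(c)
cv2.imwrite('pics/s14c.png',cv2.resize(c['color'][80:280,200:440,::-1],None,fx=3,fy=3))
c=save('top','top14.png');print(lower(c,(518,-124)))
E
```

```text
t 21.025 pos [ 443.3 -117.8    4.2] rot [-3.1361  0.0052  3.0745] F [ 0.1 -0.1  0.3] w 22.0 => rel [-0.7, -0.2, 0.2, -0.0]
(array([ 520.11186196, -121.5430516 ]), np.float64(43.219524191970486))
tip zmin-tcp -6.2 lateral [-71.2  -3.1] along x [-51.3  68.6]
tip zmin-tcp -6.7 lateral [ 8.1 66.9] along x [-51.9  63.1]
(array([ 514.07736538, -122.41150403]), np.float64(39.99004916407663))
```

View pics/s14c.png

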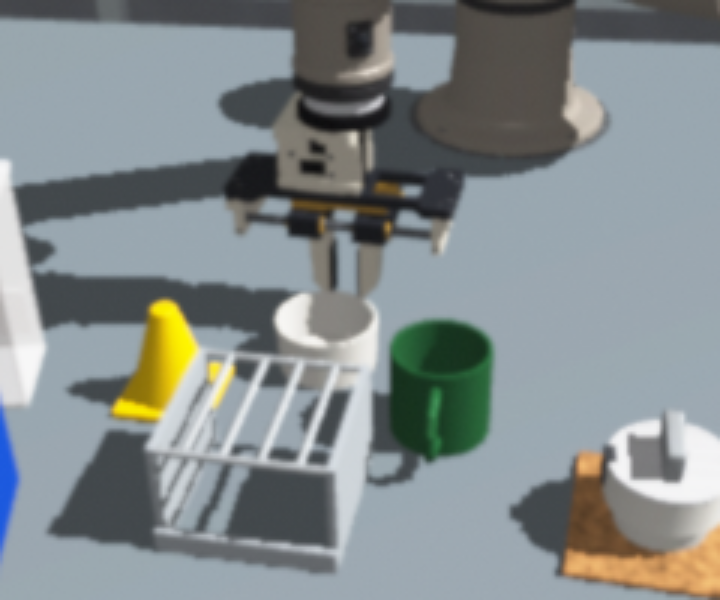

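```bash
python3 - <<'E'
from h import *
c=ld('scene14')
q=proj(c,[[443.3,-117.8,60],[443.3,-117.8,26],[517,-122.5,45],[517,-122.5,0]]);print(((q-[200,80])*3).round(0))
c=ld('wrist4')
w=save('wrist','wrist14.png')
E
```

```text
[[345. 256.]
 [346. 289.]
 [325. 317.]
 [327. 362.]]
```

View pics/wrist14.png

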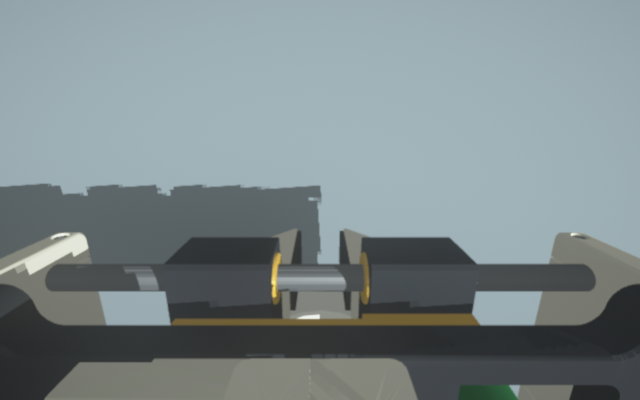

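Geometry agrees with the projections. Pushing along the rack axis, with a slow approach first.

Emit:
carry_out --pt "0.76 -6 0 0 0" --pt "0.76 -13 0 0 0" --pt "0.76 -17 0 0 0" --pt "0.76 -21 0 0 0" --pt "0.76 -26 0 0 0" --pt "0.76 -34 0 0 0" --pt "0.76 -44 0 0 0" --pt "0.76 -54 0 0 0" --pt "0.76 -60 0 0 0" --pt "0.76 -62 0 0 0"

```text
time: 22.42
tool_pos: [507.1, -122.7, 6.7]
tcp_rot: [-3.134, 0.01, 3.075]
contact_force: [-1.3, 0.0, -0.4]
grip_width: 22.1
```

```bash
python3 - <<'E'
from h import *
rel(606,-129,4,176.2)
c=save('scene','scene15.png');print(lower(c,(560,-124)))
cv2.imwrite('pics/s15c.png',cv2.resize(c['color'][80:280,200:440,::-1],None,fx=3,fy=3))
c=save('top','top15.png');print(lower(c,(560,-124)))
cv2.imwrite('pics/t15c.png',cv2.resize(c['color'][110:290,250:480,::-1],None,fx=3,fy=3))
E
```

```text
t 22.425 pos [ 507.1 -122.7    6.7] rot [-3.1344  0.0095  3.0755] F [-1.3  0.  -0.4] w 22.1 => rel [-99.1, 0.3, 2.7, 0.0]
(array([ 548.32601405, -124.42300991]), np.float64(37.82957654345913))
(array([ 555.72141273, -126.60224464]), np.float64(39.12754918761131))
```

View pics/s15c.png

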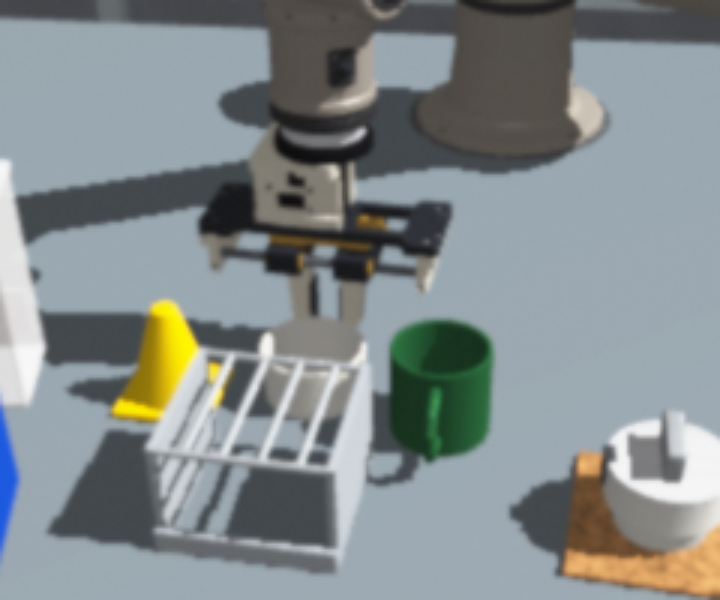

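View pics/t15c.png

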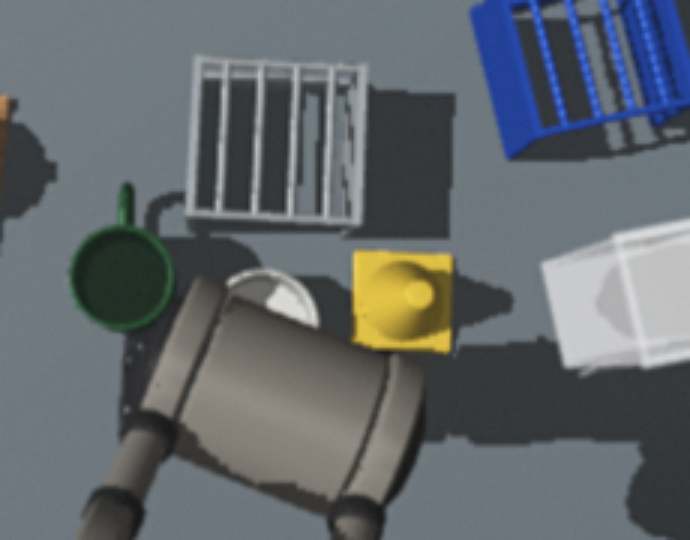

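Emit:
carry_out --pt "0.76 -6 0 1 0" --pt "0.76 -18 0 2 0" --pt "0.76 -38 0 2 0" --pt "0.76 -66 0 2 0" --pt "0.76 -96 0 2 0" --pt "0.76 -96 0 2 0" --pt "0.76 -96 0 2 0" --pt "0.76 -96 0 2 0"

```text
time: 23.52
tool_pos: [602.1, -128.9, 5.6]
tcp_rot: [-3.135, 0.009, 3.075]
contact_force: [-0.8, -0.2, -0.3]
grip_width: 22.3
```

```bash
python3 - <<'E'
from h import *
rel(606,-129,4,176.2)
c=save('scene','scene16.png');
cv2.imwrite('pics/s16c.png',cv2.resize(c['color'][100:280,220:400,::-1],None,fx=3.3,fy=3.3))
c=save('top','top16.png')
cv2.imwrite('pics/t16c.png',cv2.resize(c['color'][110:290,250:480,::-1],None,fx=3,fy=3))
E
```

```text
t 23.525 pos [ 602.1 -128.9    5.6] rot [-3.1346  0.0092  3.0752] F [-0.8 -0.2 -0.3] w 22.3 => rel [-3.9, 0.2, 1.6, -0.0]
```

View pics/s16c.png

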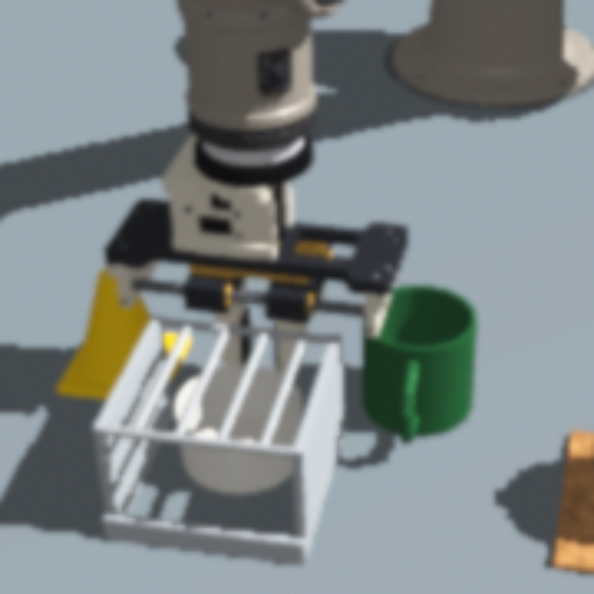

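View pics/t16c.png

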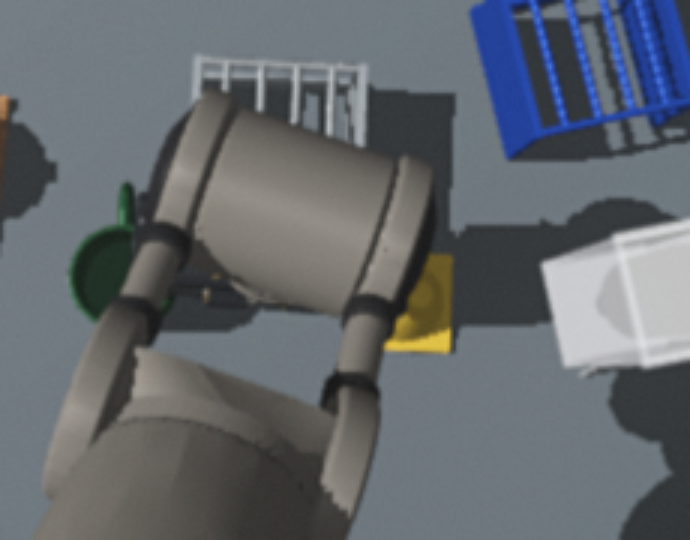

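The tin coasted in. I'll back straight out, then rise and look without the arm in the way.

Emit:
carry_out --pt "0.76 8 0 0 0" --pt "0.76 28 0 0 0" --pt "0.76 58 0 0 0" --pt "0.76 95 0 -5 0" --pt "0.76 130 0 -30 0" --pt "0.76 165 0 -65 0" --pt "0.76 200 0 -110 0" --pt "0.76 215 0 -150 0" --pt "0.76 220 0 -165 0" --pt "0.76 220 0 -165 0"

```text
time: 24.88
tool_pos: [381.2, -113.4, 169.7]
tcp_rot: [-3.133, 0.012, 3.075]
contact_force: [-0.1, 0.5, -0.5]
grip_width: 22.1
```

```bash
python3 - <<'E'
from h import *
rel(606,-129,4,176.2)
c=save('scene','scene17.png');
cv2.imwrite('pics/s17c.png',cv2.resize(c['color'][140:280,200:400,::-1],None,fx=4,fy=4))
c=save('top','top17.png')
cv2.imwrite('pics/t17c.png',cv2.resize(c['color'][110:230,290:410,::-1],None,fx=5,fy=5))
print(lower(c,(680,-134)))
E
```

```text
t 24.875 pos [ 381.2 -113.4  169.7] rot [-3.1332  0.0125  3.0747] F [-0.1  0.5 -0.5] w 22.1 => rel [-225.4, -0.6, 165.7, -0.0]
(array([ 659.63115452, -133.12747843]), np.float64(39.62252306267425))
```

View pics/s17c.png

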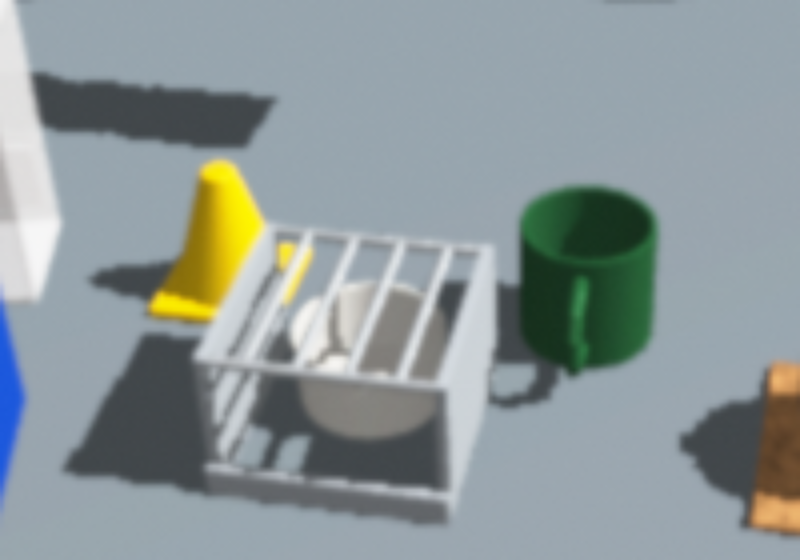

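View pics/t17c.png

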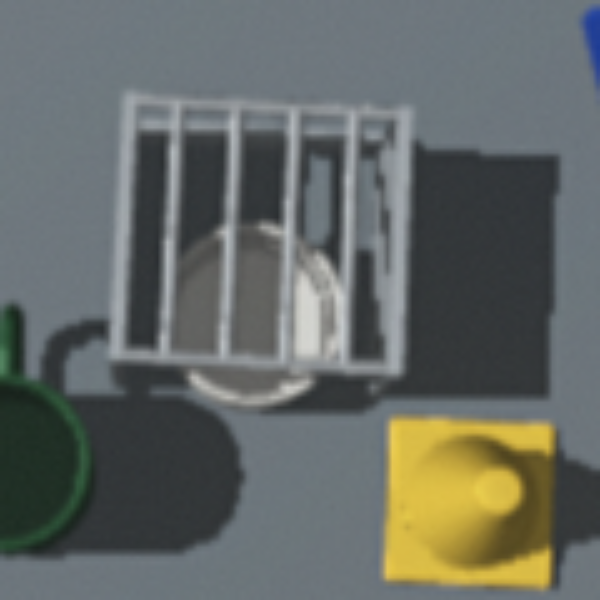

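The top view shows the tin's rear rim still about 10 mm outside the rack mouth, at crop (250,406). The arm eased off too softly for it to coast the rest. I'll do a dry run high up to see how the arm tracks a quick stop.

Emit:
carry_out --pt "0.9 -6 0 0 0" --pt "0.9 -18 0 0 0" --pt "0.9 -38 0 0 0" --pt "0.9 -66 0 0 0" --pt "0.9 -100 0 0 0"

```text
time: 25.6
tool_pos: [482.1, -119.6, 168.4]
tcp_rot: [-3.135, 0.008, 3.075]
contact_force: [0.5, -0.3, -0.2]
grip_width: 9.3
```

```bash
python3 - <<'E'
from h import *
rel(606,-129,4,176.2);print(bot.get_obs()['dq'].round(3),bot.get_obs()['joint_positions'].round(3))
c=ld('top17');print('rear rim',plane(c,[[340,191.2]],45),'front rim',plane(c,[[290+262/5,110+222/5]],45),'bar front',plane(c,[[290+250/5,110+367/5]],86))
c=ld('scene17');print('scene rear rim inner?',plane(c,[[200+385/4,140+282/4]],45),'foot front',plane(c,[[200+370/4,140+438/4]],0))
E
```

```text
t 25.6 pos [ 482.1 -119.6  168.4] rot [-3.135   0.0083  3.0751] F [ 0.5 -0.3 -0.2] w 9.3 => rel [-124.3, -1.2, 164.4, -0.0]
[ 0.195  0.478 -0.7   -0.001  0.214  0.193] [-0.395  0.32   1.667 -0.004  1.144 -1.898]
rear rim [[ 615.96642545 -132.84092637   45.        ]] front rim [[ 701.3761001  -138.31703428   45.        ]] bar front [[ 628.29100814 -130.63382638   86.        ]]
scene rear rim inner? [[ 620.80203877 -132.03318719   45.        ]] foot front [[ 700.94339706 -126.38836121    0.        ]]
```

Emit:
carry_out --pt "0.9 0 0 0 0"

```text
time: 25.72
tool_pos: [484.3, -119.6, 167.4]
tcp_rot: [-3.135, 0.008, 3.076]
contact_force: [0.2, -0.1, -0.2]
grip_width: 9.3
```

Emit:
carry_out --pt "0.9 0 0 0 0" --pt "0.9 0 0 0 0"

```text
time: 25.98
tool_pos: [483.8, -119.5, 167.0]
tcp_rot: [-3.135, 0.007, 3.076]
contact_force: [0.1, -0.2, -0.9]
grip_width: 9.3
```

The arm tracks well, with only 2–3 mm overshoot. The fingers are nearly vertical, so flush with the mouth is about their limit and they need to lean. Commanding a point beyond reach, high over clear space, may make the arm lean the tool. I'll test that carefully.

Emit:
carry_out --pt "0.9 -20 0 -20 0" --pt "0.9 -60 0 -40 0" --pt "0.9 -110 0 -50 0" --pt "0.9 -160 0 -50 0" --pt "0.9 -210 0 -50 0" --pt "0.9 -260 0 -50 0" --pt "0.9 -300 0 -50 0" --pt "0.9 -330 0 -50 0" --pt "0.9 -340 0 -50 0" --pt "0.9 -340 0 -50 0"

```text
time: 27.22
tool_pos: [816.1, -140.4, 212.4]
tcp_rot: [-3.136, 0.005, 3.076]
contact_force: [0.8, 0.3, 0.2]
grip_width: 8.7
```

```bash
python3 - <<'E'
from h import *
rel(606,-129,4,176.2);print(bot.get_obs()['joint_positions'].round(3))
E
```

```text
t 27.225 pos [ 816.1 -140.4  212.4] rot [-3.1364  0.0052  3.0758] F [0.8 0.3 0.2] w 8.7 => rel [210.4, -2.4, 208.4, 0.0]
[-0.261  1.121  0.041 -0.004  1.974 -1.768]
```

Emit:
carry_out --pt "0.9 -25 0 0 0" --pt "0.9 -50 0 0 0" --pt "0.9 -50 0 0 0" --pt "0.9 -50 0 0 0"

```text
time: 27.72
tool_pos: [832.3, -138.2, 200.2]
tcp_rot: [-3.133, 0.036, 3.076]
contact_force: [0.1, 0.4, 0.1]
grip_width: 9.4
```

```bash
python3 - <<'E'
from h import *
rel(606,-129,4,176.2);print(bot.get_obs()['joint_positions'].round(3))
E
```

```text
t 27.725 pos [ 832.3 -138.2  200.2] rot [-3.1331  0.0362  3.0761] F [0.1 0.4 0.1] w 9.4 => rel [226.4, -5.7, 196.2, 0.0]
[-0.255  1.138  0.037 -0.002  1.93  -1.76 ]
```

Commanding past the reach limit does lean the tips forward, with pitch going from 0.005 to 0.036. A bit more lean would get the fingertips under the bar, so I'll do this gently.

Emit:
carry_out --pt "0.95 -25 0 -5 0" --pt "0.95 -50 0 -10 0" --pt "0.95 -80 0 -15 0" --pt "0.95 -110 0 -20 0" --pt "0.95 -140 0 -25 0" --pt "0.95 -170 0 -30 0" --pt "0.95 -170 0 -30 0"

```text
time: 28.6
tool_pos: [857.4, -128.9, 185.1]
tcp_rot: [-3.129, 0.088, 3.077]
contact_force: [-0.9, -0.1, 0.2]
grip_width: 4.5
```

```bash
python3 - <<'E'
from h import *
rel(606,-129,4,176.2);print(bot.get_obs()['joint_positions'].round(3))
E
```

```text
t 28.6 pos [ 857.4 -128.9  185.1] rot [-3.1288  0.0876  3.0767] F [-0.9 -0.1  0.2] w 4.5 => rel [250.8, -16.4, 181.1, 0.1]
[-0.238  1.157  0.037  0.003  1.859 -1.743]
```

Emit:
carry_out --pt "0.95 -40 0 -10 0" --pt "0.95 -80 0 -20 0" --pt "0.95 -130 0 -30 0" --pt "0.95 -180 0 -45 0" --pt "0.95 -230 0 -60 0" --pt "0.95 -280 0 -75 0" --pt "0.95 -330 0 -90 0" --pt "0.95 -380 0 -100 0" --pt "0.95 -380 0 -100 0"

```text
time: 29.72
tool_pos: [876.7, -113.5, 188.8]
tcp_rot: [-3.125, 0.14, 3.077]
contact_force: [1.1, 0.3, -0.8]
grip_width: 4.9
```

```bash
python3 - <<'E'
from h import *
rel(606,-129,4,176.2);print(bot.get_obs()['joint_positions'].round(3))
E
```

```text
t 29.725 pos [ 876.7 -113.5  188.8] rot [-3.1255  0.1398  3.0775] F [ 1.1  0.3 -0.8] w 4.9 => rel [269.1, -32.8, 184.8, 0.1]
[-0.217  1.155  0.037  0.006  1.809 -1.721]
```

Emit:
carry_out --pt "0.95 -60 5 0 0" --pt "0.95 -120 10 0 0" --pt "0.95 -180 15 0 0" --pt "0.95 -240 20 -10 0" --pt "0.95 -300 25 -20 0" --pt "0.95 -360 30 -30 0" --pt "0.95 -420 30 -40 0" --pt "0.95 -420 30 -40 0"

```text
time: 30.72
tool_pos: [907.0, -85.4, 164.7]
tcp_rot: [-3.124, 0.193, 3.078]
contact_force: [-0.5, 0.3, 0.6]
grip_width: 4.3
```

```bash
python3 - <<'E'
from h import *
rel(606,-129,4,176.2);print(bot.get_obs()['joint_positions'].round(3))
E
```

```text
t 30.725 pos [907.  -85.4 164.7] rot [-3.1238  0.1933  3.0784] F [-0.5  0.3  0.6] w 4.3 => rel [297.6, -62.6, 160.7, 0.2]
[-0.18   1.187  0.037  0.005  1.723 -1.684]
```

The lean is now 0.193 rad, about 11°, tips forward. That lets the tips go roughly 10 mm under the bar while the body stays above it. Now back to the start of the push.

```bash
cat >> h.py <<'E'
from scipy.spatial.transform import Rotation as Ro
def rel3(*pts):
    o=bot.get_obs();p=o['tool_pos'];M=Ro.from_euler('xyz',o['tcp_rot']).as_matrix()
    print('t',o['time'],'pos',p.round(1),'rot',o['tcp_rot'].round(3),'F',o['contact_force'].round(1),'w',round(o['grip_width'],1),'toolz',M[:,2].round(3))
    for q in pts: print(q,'->',((np.array(q)-p)@M).round(1))
E
python3 - <<'E'
from h import *
rel3((540,-127,185),(540,-127,9.5),(626,-132,9.5))
E
```

```text
t 30.725 pos [907.  -85.4 164.7] rot [-3.124  0.193  3.078] F [-0.5  0.3  0.6] w 4.3 toolz [ 0.191 -0.03  -0.981]
(540, -127, 185) -> [353.  -66.3 -88.6]
(540, -127, 9.5) -> [386.7 -63.2  83.6]
(626, -132, 9.5) -> [302.1 -62.5 100.2]
```

Emit:
carry_out --pt "0.95 12 -2 -4 0" --pt "0.95 40 -8 -12 0" --pt "0.95 85 -16 -25 0" --pt "0.95 135 -25 -40 0" --pt "0.95 185 -35 -53 0" --pt "0.95 235 -45 -64 0" --pt "0.95 285 -54 -75 0" --pt "0.95 325 -61 -83 0" --pt "0.95 348 -65 -88 0" --pt "0.95 353 -66.3 -88.6 0"

```text
time: 31.98
tool_pos: [539.2, -127.2, 185.9]
tcp_rot: [-3.123, 0.194, 3.078]
contact_force: [0.4, -0.7, 0.2]
grip_width: 4.4
```

```bash
python3 - <<'E'
from h import *
rel3((545,-127.5,60),(545,-127.5,9.5),(626,-132,9.5));print(bot.get_obs()['joint_positions'].round(3))
c=save('scene','scene18.png');tips(c)
cv2.imwrite('pics/s18c.png',cv2.resize(c['color'][40:280,200:440,::-1],None,fx=2.5,fy=2.5))
E
```

```text
t 31.975 pos [ 539.2 -127.2  185.9] rot [-3.123  0.194  3.078] F [ 0.4 -0.7  0.2] w 4.4 toolz [ 0.192 -0.031 -0.981]
(545, -127.5, 60) -> [ 18.6   2.4 124.6]
(545, -127.5, 9.5) -> [ 28.4   3.3 174.2]
(626, -132, 9.5) -> [-51.2   4.2 189.8]
[-0.399  0.3    1.663  0.055  0.989 -1.93 ]
tip zmin-tcp 24.1 lateral [-10.6  -1.1] along x [-6.5  8.5]
tip zmin-tcp 25.9 lateral [ 3.4 17.5] along x [-6.2  4.4]
```

View pics/s18c.png

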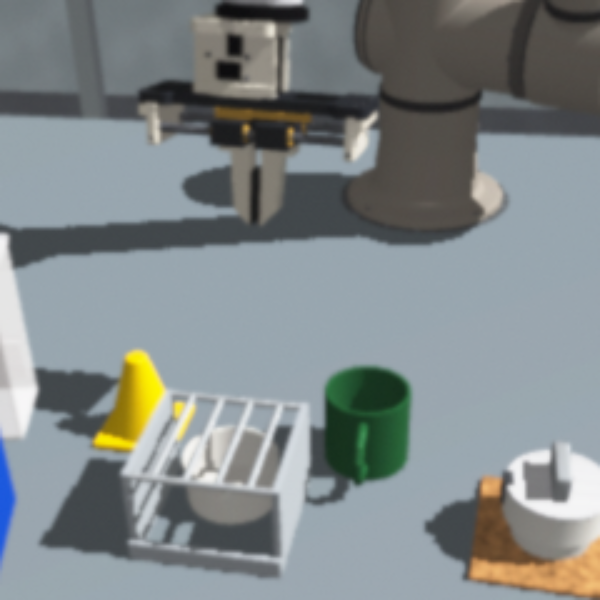

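Emit:
carry_out --pt "1 2 0 12 0" --pt "1 6 1 40 0" --pt "1 12 2 80 0" --pt "1 18 2 120 0" --pt "1 24 3 150 0" --pt "1 27 3 168 0" --pt "1 28.4 3.3 174 0" --pt "1 28.4 3.3 174 0" --pt "1 28.4 3.3 174 0"

```text
time: 33.15
tool_pos: [546.0, -127.7, 10.2]
tcp_rot: [-3.123, 0.196, 3.078]
contact_force: [-0.4, 1.4, -0.1]
grip_width: 0.6
```

```bash
python3 - <<'E'
from h import *
rel3((600,-130.5,9.5),(610,-131,9.5),(618,-131.6,9.5),(626,-132,9.5))
c=save('scene','scene19.png');P=cloud(c);o=bot.get_obs();p=o['tool_pos']
cv2.imwrite('pics/s19c.png',cv2.resize(c['color'][90:280,210:410,::-1],None,fx=3,fy=3))
# body lowest heights (near TCP, z>60)
d=P-p
for l in range(-104,104,16):
    k=(d[...,1]>=l)&(d[...,1]<l+16)&(abs(d[...,0])<60)&(P[...,2]>15)
    if k.sum()>3: print(l,P[...,2][k].min().round(1),P[...,0][k][np.argmin(P[...,2][k])].round(0))
E
```

```text
t 33.15 pos [ 546.  -127.7   10.2] rot [-3.123  0.196  3.078] F [-0.4  1.4 -0.1] w 0.6 toolz [ 0.193 -0.031 -0.981]
(600, -130.5, 9.5) -> [-52.9   0.8  11.1]
(610, -131, 9.5) -> [-62.8   1.   13.1]
(618, -131.6, 9.5) -> [-70.6   0.9  14.7]
(626, -132, 9.5) -> [-78.5   1.1  16.2]
-104 23.7 603.0
-88 15.9 569.0
-72 100.9 496.0
-56 102.3 498.0
-40 105.2 501.0
-24 39.8 548.0
-8 32.9 549.0
8 40.1 550.0
24 89.9 532.0
40 99.2 504.0
56 17.9 604.0
72 31.5 561.0
88 25.0 555.0
```

View pics/s19c.png

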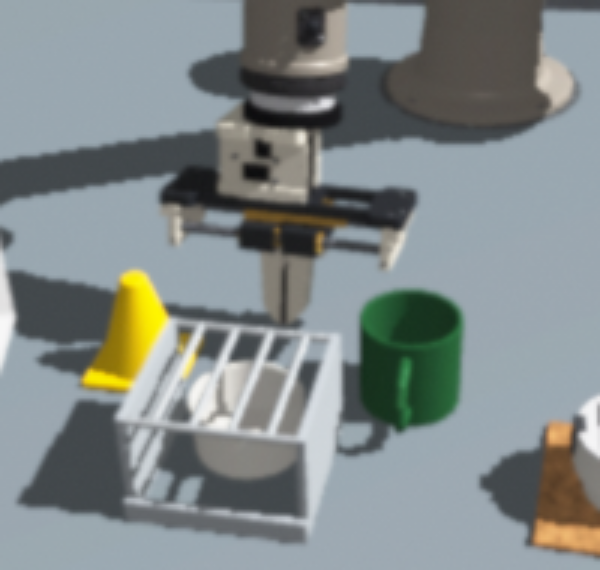

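Emit:
carry_out --pt "1 -10 0 2 0" --pt "1 -25 0.4 5 0" --pt "1 -40 0.6 8 0" --pt "1 -52 0.8 11 0" --pt "1 -58 0.9 12 0" --pt "1 -62 1 13 0" --pt "1 -66 1 13.8 0" --pt "1 -70 1 14.5 0" --pt "1 -73 1 15.2 0" --pt "1 -73 1 15.2 0"

```text
time: 34.45
tool_pos: [620.5, -131.8, 9.5]
tcp_rot: [-3.123, 0.196, 3.078]
contact_force: [-0.4, -0.7, 0.4]
grip_width: 0.3
```

```bash
python3 - <<'E'
from h import *
rel3((626,-132,9.5))
c=save('scene','scene20.png')
cv2.imwrite('pics/s20c.png',cv2.resize(c['color'][120:280,220:400,::-1],None,fx=4,fy=4))
print('foot front now: compare')
E
```

```text
t 34.45 pos [ 620.5 -131.8    9.5] rot [-3.123  0.196  3.078] F [-0.4 -0.7  0.4] w 0.3 toolz [ 0.193 -0.031 -0.981]
(626, -132, 9.5) -> [-5.4  0.1  1.1]
foot front now: compare
```

View pics/s20c.png

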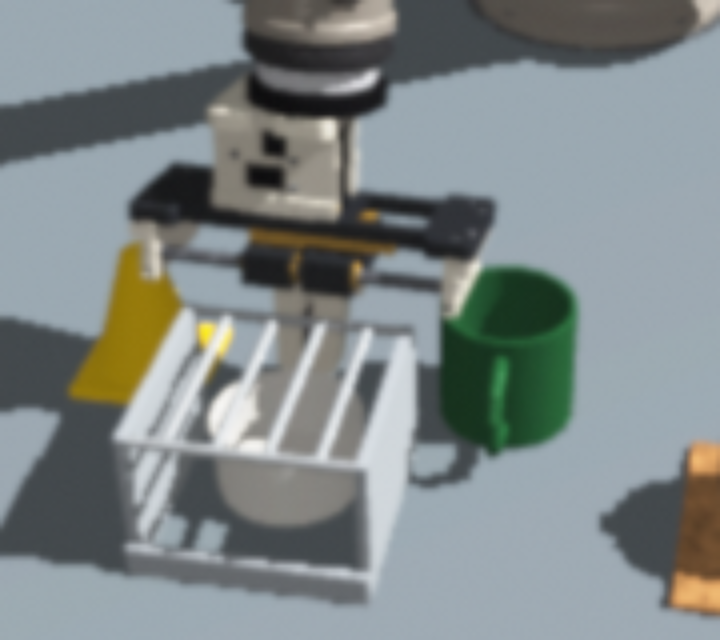

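The tips are passing under the front bar with no contact force. A little further, in small steps.

Emit:
carry_out --pt "1 -2 0 0.4 0" --pt "1 -4 0 0.8 0" --pt "1 -5.5 0 1.1 0" --pt "1 -5.5 0 1.1 0"

```text
time: 35.0
tool_pos: [626.3, -132.2, 9.6]
tcp_rot: [-3.123, 0.196, 3.078]
contact_force: [-0.4, -0.1, -1.3]
grip_width: 0.3
```

Emit:
carry_out --pt "1 -1 0 0.2 0" --pt "1 -2 0 0.4 0" --pt "1 -2.5 0 0.5 0"

```text
time: 35.38
tool_pos: [628.9, -132.3, 9.6]
tcp_rot: [-3.123, 0.196, 3.078]
contact_force: [-1.0, 0.4, -1.6]
grip_width: 0.4
```

```bash
python3 - <<'E'
from h import *
rel3((626,-132,9.5))
c=save('scene','scene21.png')
cv2.imwrite('pics/s21c.png',cv2.resize(c['color'][120:280,220:400,::-1],None,fx=4,fy=4))
E
```

```text
t 35.375 pos [ 628.9 -132.3    9.6] rot [-3.123  0.196  3.078] F [-1.   0.4 -1.6] w 0.4 toolz [ 0.193 -0.031 -0.981]
(626, -132, 9.5) -> [ 2.9  0.1 -0.5]
```

View pics/s21c.png

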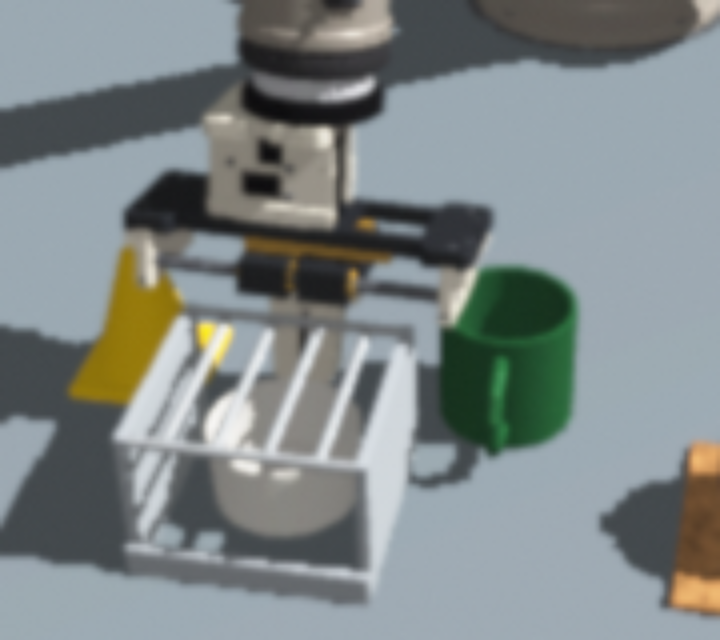

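Emit:
carry_out --pt "1 4 0 -0.8 0" --pt "1 14 0 -3 0" --pt "1 34 -0.5 -7 0" --pt "1 64 -1 -13 0" --pt "1 104 -1 -25 0" --pt "1 144 -2 -50 0" --pt "1 174 -2 -85 0" --pt "1 194 -2 -125 0" --pt "1 204 -2 -160 0" --pt "1 204 -2 -160 0"

```text
time: 36.67
tool_pos: [398.2, -117.1, 128.8]
tcp_rot: [-3.12, 0.201, 3.078]
contact_force: [0.5, -0.4, 0.0]
grip_width: 0.6
```

Emit:
carry_out --pt "0.5 0 0 0 0" --pt "0.5 0 0 0 0" --pt "0.5 0 0 0 0"

```text
time: 37.05
tool_pos: [398.1, -116.9, 127.9]
tcp_rot: [-3.121, 0.2, 3.078]
contact_force: [0.2, 0.1, -0.2]
grip_width: 26.1
```

```bash
python3 - <<'E'
from h import *
rel3((626,-132,9.5))
c=save('scene','scene22.png')
cv2.imwrite('pics/s22c.png',cv2.resize(c['color'][100:300,180:480,::-1],None,fx=2.6,fy=2.6))
c=save('top','top22.png')
cv2.imwrite('pics/t22c.png',cv2.resize(c['color'][110:230,290:410,::-1],None,fx=5,fy=5))
try: print(lower(c,(680,-134)))
except Exception as e: print(e)
hsv=cv2.cvtColor(c['color'],cv2.COLOR_RGB2HSV);H,S,V=[hsv[...,i].astype(int) for i in range(3)]
def blob(m,box):
    mm=np.zeros(m.shape,np.uint8);x0,y0,x1,y1=box;mm[y0:y1,x0:x1]=m[y0:y1,x0:x1];
    ct,_=cv2.findContours(mm,cv2.RETR_EXTERNAL,cv2.CHAIN_APPROX_NONE);return max(ct,key=cv2.contourArea)[:,0]
w=plane(c,blob((H>20)&(H<35)&(S>150),(350,180,420,240)),8)[:,:2].astype(np.float32);print('cone',cv2.minAreaRect(w))
w=plane(c,blob((H>45)&(H<85)&(S>80),(260,160,320,230)),75)[:,:2];w2=w[w[:,0]<w[:,0].min()+60];print('mug',cv2.minEnclosingCircle(w2.astype(np.float32)))
P=cloud(c);d=np.zeros((400,640),bool);d[165:245,425:520]=1
q=P[d&(P[...,2]>150)&(P[...,2]<190)];print('disp',len(q),q[:,:2].min(0),q[:,:2].max(0))
m=(np.hypot(P[...,0]-681,P[...,1]-143)<60)&(P[...,2]>54)&(P[...,2]<66);q=P[m];print('lid',np.median(q[:,2]),q[:,:2].min(0),q[:,:2].max(0))
E
```

```text
t 37.05 pos [ 398.1 -116.9  127.9] rot [-3.121  0.2    3.078] F [ 0.2  0.1 -0.2] w 26.1 toolz [ 0.197 -0.033 -0.98 ]
(626, -132, 9.5) -> [-200.4    2.7  161.3]
(array([ 673.41007169, -132.31462292]), np.float64(40.51087073434368))
cone ((575.9985961914062, -238.2261505126953), (76.72013092041016, 75.56575012207031), 87.35294342041016)
mug ((586.40869140625, -22.39263153076172), 38.85374069213867)
disp 2202 [ 523.04879938 -453.93749657] [ 625.2843911  -349.58657332]
lid 59.65932987453556 [637.58642407  97.98472779] [720.8569095  186.77344184]
```

View pics/s22c.png

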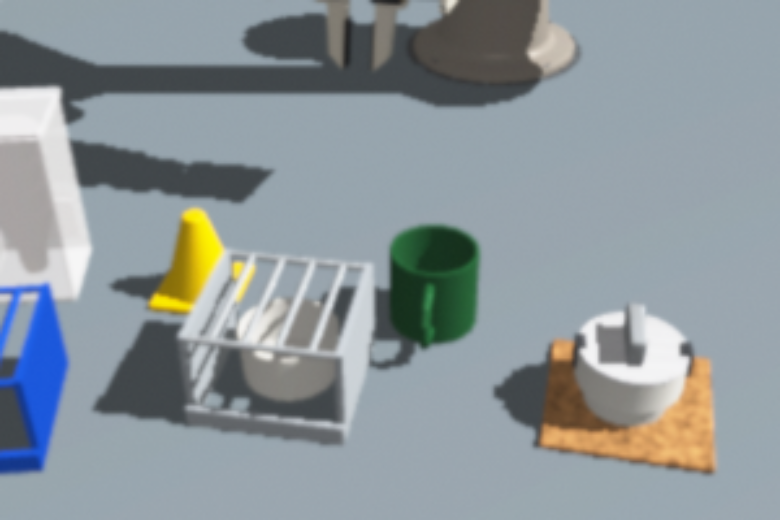

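View pics/t22c.png

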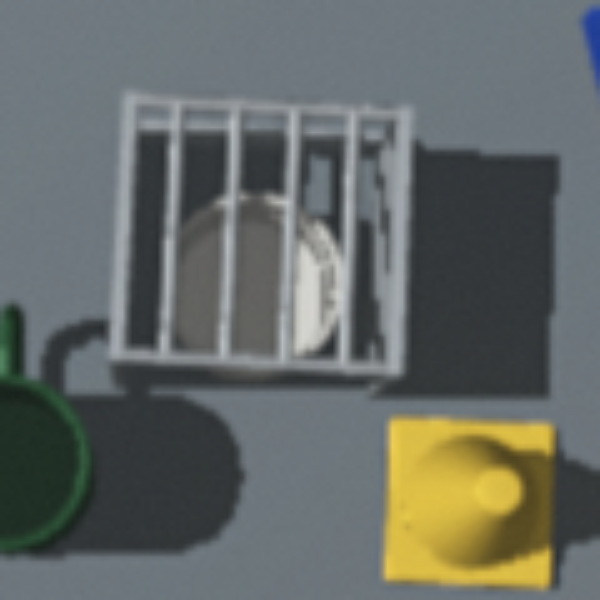

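```bash
python3 - <<'E'
from h import *
c=ld('top22')
print('rear',plane(c,[[290+245/5,110+380/5]],45),'front',plane(c,[[290+256/5,110+193/5]],45),'bar front',plane(c,[[290+245/5,110+368/5]],86))
print('bar front projected to z45 boundary px', (proj(c,[[627.8,-132,45]])-[290,110])*5, (proj(c,[[627.8,-132,86]])-[290,110])*5)
g=c['color'][:,:,1].astype(int);print(g[178:196,338:342].T)
s=ld('scene22');print('scene rear rim',plane(s,[[180+305/2.6,100+298/2.6]],45),'foot front',plane(s,[[180+290/2.6,100+399/2.6]],0))
E
```

```text
rear [[ 627.90365013 -130.54654518   45.        ]] front [[ 714.97904327 -135.5467626    45.        ]] bar front [[ 627.836619   -128.45589898   86.        ]]
bar front projected to z45 boundary px [[248.18033881 380.24679097]] [[253.13485263 368.13955882]]
[[ 98  99 116 149 149 113  87  73  60  78 114 121 118 118 118 120 117 120]
 [ 98 101 118 152 153 118  90  73  61  79 113 120 119 118 116 119 117 119]
 [ 97 100 112 139 153 128  95  74  60  78 112 121 119 119 120 119 118 120]
 [ 97  99 107 133 150 131  95  72  62  80 114 122 119 119 117 119 119 118]]
scene rear rim [[ 635.46498698 -126.65326794   45.        ]] foot front [[ 713.42027669 -125.8473302     0.        ]]
```

The placement is inside but marginal: rear-rim estimates run from 628 to 635 mm, against the mouth at 627.8. There's time to push again with the tip about 5 mm lower, going in 1–2 mm steps and watching for bar contact.

```bash
python3 - <<'E'
from h import *
rel3((545,-127.5,60),(545,-127.5,5),(600,-130.8,5),(626,-132.2,5))
E
```

```text
t 37.15 pos [ 398.1 -116.9  128.2] rot [-3.121  0.2    3.078] F [0.5 0.1 0.6] w 34.0 toolz [ 0.197 -0.033 -0.98 ]
(545, -127.5, 60) -> [-130.8    0.8   96.1]
(545, -127.5, 5) -> [-119.9    1.9  149.9]
(600, -130.8, 5) -> [-173.9    2.3  160.9]
(626, -132.2, 5) -> [-199.4    2.7  166. ]
```

Emit:
carry_out --pt "1 -20 0 10 0" --pt "1 -60 0 35 0" --pt "1 -100 0.5 70 0" --pt "1 -125 1 105 0" --pt "1 -122 1.5 130 0" --pt "1 -120 1.9 148 0" --pt "1 -135 2 153 0" --pt "1 -155 2 157 0" --pt "1 -174 2.3 161 0" --pt "1 -174 2.3 161 0"

```text
time: 38.4
tool_pos: [601.0, -130.8, 4.3]
tcp_rot: [-3.121, 0.2, 3.079]
contact_force: [0.8, 0.3, 0.6]
grip_width: 0.2
```

```bash
python3 - <<'E'
from h import *
rel3((626,-132.2,5),(629,-132.4,5))
E
```

```text
t 38.4 pos [ 601.  -130.8    4.3] rot [-3.121  0.2    3.079] F [0.8 0.3 0.6] w 0.2 toolz [ 0.197 -0.033 -0.98 ]
(626, -132.2, 5) -> [-24.7   0.3   4.3]
(629, -132.4, 5) -> [-27.6   0.3   4.9]
```

Emit:
carry_out --pt "1 -8 0 1.4 0" --pt "1 -16 0 2.8 0" --pt "1 -22 0 3.9 0" --pt "1 -25 0 4.4 0" --pt "1 -27 0 4.8 0" --pt "1 -28.5 0.2 5 0" --pt "1 -29 0.2 5 0"

```text
time: 39.28
tool_pos: [629.9, -132.5, 5.0]
tcp_rot: [-3.121, 0.199, 3.079]
contact_force: [-1.2, 0.8, 0.2]
grip_width: 0.5
```

Emit:
carry_out --pt "1 -1 0 0.2 0" --pt "1 -1.5 0 0.3 0"

```text
time: 39.52
tool_pos: [631.3, -132.5, 5.0]
tcp_rot: [-3.121, 0.199, 3.079]
contact_force: [-1.1, 0.7, 0.8]
grip_width: 0.5
```

Emit:
carry_out --pt "1 -1 0 0.2 0" --pt "1 -1.5 0 0.3 0"

```text
time: 39.78
tool_pos: [632.9, -132.6, 5.0]
tcp_rot: [-3.121, 0.199, 3.079]
contact_force: [-2.6, -0.7, -0.3]
grip_width: 0.3
```

Emit:
carry_out --pt "1 -1 0 0.2 0" --pt "1 -1.5 0 0.3 0"

```text
time: 40.02
tool_pos: [634.5, -132.7, 5.0]
tcp_rot: [-3.121, 0.199, 3.079]
contact_force: [-2.3, 0.3, 0.8]
grip_width: 0.6
```

Emit:
carry_out --pt "1 -1 0 0.2 0" --pt "1 -1.5 0 0.3 0"

```text
time: 40.28
tool_pos: [635.1, -132.7, 4.8]
tcp_rot: [-3.121, 0.197, 3.079]
contact_force: [-7.0, 0.3, 2.6]
grip_width: 0.6
```

```bash
python3 - <<'E'
from h import *
rel3((626,-132,9.5))
c=save('scene','scene23.png')
cv2.imwrite('pics/s23c.png',cv2.resize(c['color'][130:260,220:370,::-1],None,fx=5,fy=4.5))
E
```

```text
t 40.275 pos [ 635.1 -132.7    4.8] rot [-3.121  0.197  3.079] F [-7.   0.3  2.6] w 0.6 toolz [ 0.194 -0.032 -0.98 ]
(626, -132, 9.5) -> [ 8.1  0.  -6.4]
```

View pics/s23c.png

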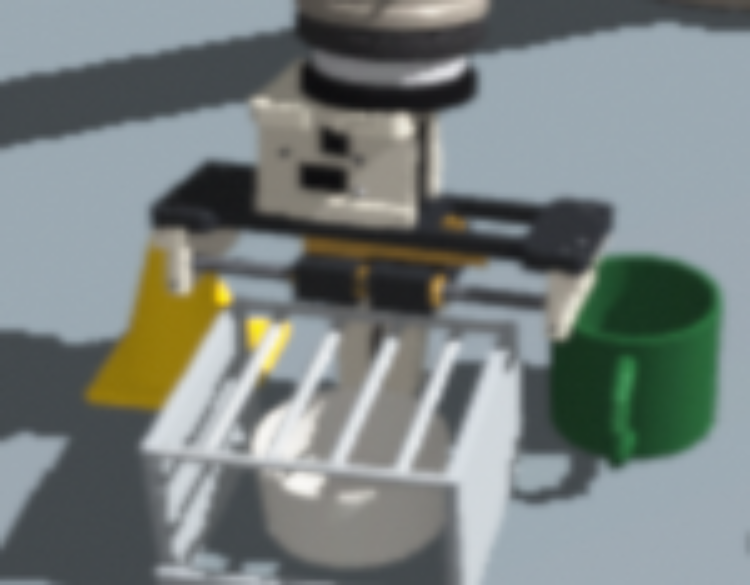

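Light bar contact at 7 N, so this is the limit. Backing out now. The tin gained about 6 mm.

Emit:
carry_out --pt "1 5 0 -1 0" --pt "1 15 0 -3 0" --pt "1 35 -0.5 -7 0" --pt "1 65 -1 -13 0" --pt "1 105 -1 -25 0" --pt "1 145 -2 -50 0" --pt "1 175 -2 -85 0" --pt "1 198 -2 -125 0" --pt "1 210 -2 -160 0" --pt "1 210 -2 -160 0"

```text
time: 41.58
tool_pos: [398.6, -117.1, 122.7]
tcp_rot: [-3.119, 0.202, 3.078]
contact_force: [-0.1, -1.0, 0.3]
grip_width: 0.2
```

Emit:
carry_out --pt "0.3 0 0 0 0" --pt "0.3 0 0 0 0" --pt "0.3 0 0 0 0" --pt "0.3 0 0 0 0"

```text
time: 42.08
tool_pos: [398.5, -116.9, 122.1]
tcp_rot: [-3.119, 0.201, 3.079]
contact_force: [-0.6, -0.2, -0.3]
grip_width: 35.4
```

```bash
python3 - <<'E'
from h import *
rel3((626,-132,9.5))
c=save('scene','scene24.png')
cv2.imwrite('pics/s24c.png',cv2.resize(c['color'][100:300,180:480,::-1],None,fx=2.6,fy=2.6))
c=save('top','top24.png')
cv2.imwrite('pics/t24c.png',cv2.resize(c['color'][110:230,290:410,::-1],None,fx=5,fy=5))
print(lower(c,(680,-134)))
hsv=cv2.cvtColor(c['color'],cv2.COLOR_RGB2HSV);H,S,V=[hsv[...,i].astype(int) for i in range(3)]
def blob(m,box):
    mm=np.zeros(m.shape,np.uint8);x0,y0,x1,y1=box;mm[y0:y1,x0:x1]=m[y0:y1,x0:x1];
    ct,_=cv2.findContours(mm,cv2.RETR_EXTERNAL,cv2.CHAIN_APPROX_NONE);return max(ct,key=cv2.contourArea)[:,0]
w=plane(c,blob((H>20)&(H<35)&(S>150),(350,180,420,240)),8)[:,:2].astype(np.float32);print('cone',cv2.minAreaRect(w))
w=plane(c,blob((H>45)&(H<85)&(S>80),(260,160,320,230)),75)[:,:2];w2=w[w[:,0]<w[:,0].min()+60];print('mug',cv2.minEnclosingCircle(w2.astype(np.float32)))
E
```

```text
t 42.075 pos [ 398.5 -116.9  122.1] rot [-3.119  0.201  3.079] F [-0.6 -0.2 -0.3] w 35.4 toolz [ 0.198 -0.035 -0.98 ]
(626, -132, 9.5) -> [-200.9    2.7  155.8]
(array([ 679.17938847, -132.42953111]), np.float64(40.2964986670955))
cone ((575.9447021484375, -238.26263427734375), (76.70974731445312, 75.69575500488281), 87.42742919921875)
mug ((586.40869140625, -22.39263153076172), 38.85374069213867)
```

View pics/s24c.png

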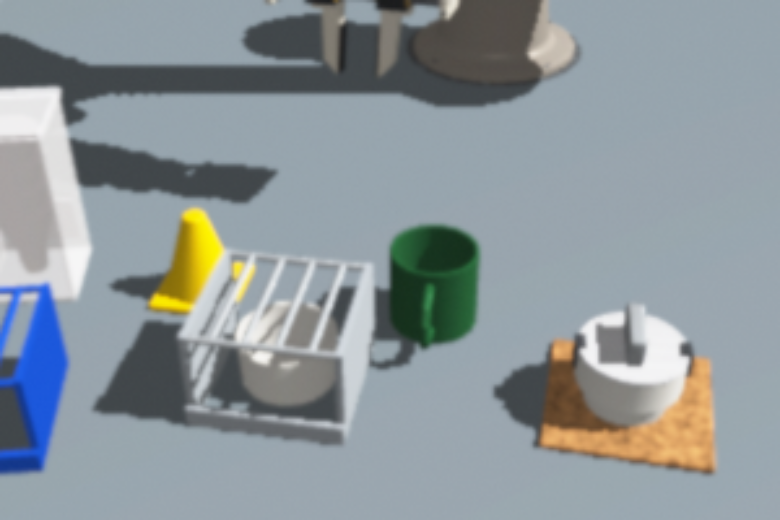

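View pics/t24c.png

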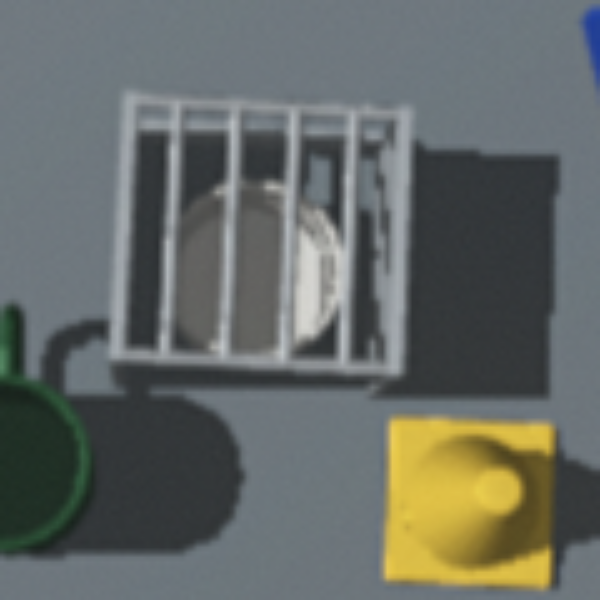

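The rim centre is at x≈679, so its rear edge is about 637 mm, roughly 9 mm inside the mouth at 628. The mug and cone haven't moved. Handing in.

```bash
python3 -c "
from plant import bot
print(bot.get_obs()['time'],bot.get_obs()['contact_force'].round(1)); print(bot.close_job())"
```

```text
42.175 [-0.8  0.7  0.8]
the job is handed in; nothing more can be done
None
```

I put both tiers away and handed the job in at 42.2 s, with the gripper open and touching nothing. I did not check anything after handing in.

**What I did**
- **Upper tier:** I gripped it by the ridge, lifted it straight up and set it on the mat. The force at touchdown was about 6 N.
- **Lower tier:** I slid it along the shelf with the fingers, between the mug and the cone and into the rack. The first push left it about 10 mm short. To reach further in, I leaned the tool about 11° by commanding points past the arm's reach, then pushed twice more with the tips under the front bar.

**Last checks**
- **Position in the rack:** the lower tier stands upright with its rear edge at x ≈ 637 mm. The rack mouth is at about 628 mm, so it is roughly 9 mm inside.
- **Upper tier:** it stands upright on the mat.
- **Other objects:** the mug and cone measure within 0.2 mm of where they started. The dispenser was last measured before the final push and had not moved. The blue look-alike was not touched.

**What disagreed or was marginal**
- **Fingertip height:** the fingertips were really about 21 mm above the reported TCP. A trial grip closed above the ridge and confirmed it, so I corrected for that throughout.
- **Joint 3:** while I was leaning the tool, joint 3 read 0.037 against its lower limit of 0.04. That is slightly past its range and could count as a failure.
- **Rack contact:** at the deepest point a finger pressed lightly on the rack's front bar, about 7 N.

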